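# Fetch the jar from behind the bottles

## Robot

A 6-joint arm with a two-finger parallel gripper is mounted at the origin on the work surface. World frame = base frame: x ahead of the robot, y to its left, z up, the work surface at z = 0. Lengths are in mm, angles in rad, forces in N, time in s.
With the tool pointing down it reaches from about 300 to 775 mm from the base axis. Payload 14.6 kg.
Tool frame: the origin (TCP) lies midway between the tips of the shut fingers; the grasp point (between the pads) lies 19 mm behind it; z points along the fingers, y is the direction in which the jaws open and shut (so a half turn about z gives the same grasp; the last joint's range is limited). The gripper opens to 94 mm and grips with 3 to 60 N. Pads are 16 mm wide; open, the fingers measure 119 mm over their backs; the gripper's body (75 mm by 177 mm) begins 78 mm behind the grasp point.
Start: joints at [1.083, 0.3, 1.521, -0, 1.321, -0.067], TCP at [224.666, 502.01, 205.446] pointing down, gripper open.
Joint ranges: [-3.03, 3.03], [-0.79, 2.21], [0.23, 2.52], [-1.04, 4.18], [0, 3.07], [-2.55, 2.55]. Speed limits (rad/s): [2.22, 2.22, 2.57, 3.14, 3.14, 3.14].

## Interface

Orientations are given as [roll, pitch, yaw] about the fixed x, y, z axes, in that order (R = Rz(yaw) Ry(pitch) Rx(roll)).
In Python, from cell import read_state, camera, get_calibration, sign_off gives the robot as it stands.
- The arm moves only by the tool carry_out, never from a script. Its argument "series" is a list of rows, each an object with "delta_pos": the shift along the world's x, y, z in mm, a list of three; "turn": the turn, a rotation vector about the world's x, y, z in rad, a list of three; "hand": the opening, from 0 (shut) to 1 (fully open). A call has 1 to 8 rows; each row is the pose to reach, as a shift and turn from the pose commanded when the call began; what a row does not reach only later rows make up. A row lasts 1/8 s, in which the tool goes at most 62.5 mm and 10.7 degrees, less where a joint would pass 70% of its speed; a pose out of reach is approached as far as the arm can. A call with a gripper value outside its range is refused whole. The fingers move at their own pace and stop on an object; "squeeze" is the grip in N (left out, the last holds). Time passes only in rows, so rows that repeat a pose let the fingers close. It gives the time, the measured TCP pose, the force and the opening at its end, in the units of the state.
- read_state(): the state, without advancing time (a new reading comes with each control period).
- camera(name): name is "scene" or "top"; returns the picture (480x640x3 uint8, red, green, blue); there is no depth.
- get_calibration(name): a dict with "intrinsics" (3x3 intrinsics, pixels), "pose" (4x4, takes a point from camera to world coordinates). Camera axes: x right, y down, z forward; pixel columns grow to the right and rows downward; lengths in mm; the calibration is good to about 2 mm. A picture is of the moment at which its call begins. get_calibration takes no time and is no camera call.
- sign_off(): hands the job in, once; it reports no verdict.
The state is a dict: "clock": time; "joints": joint angles; "qd": joint speeds; "effort": joint torques, N m; "eef_pos": TCP position; "eef_rot": TCP orientation; "wrist_force": force on the tool from outside, world axes, zero at the start; "moment": the same for the moment, N m; "finger_gap": finger opening in mm.
Only numpy, scipy, OpenCV 4.12 (cv2) and the standard library are available. Lean on these libraries where they do the work, as an engineer would, in place of code of your own. Each camera call takes 0.05 s, during which the arm holds its last target.

## Task

The low round jar on the bottle stand has to be weighed, but three bottles stand in front of it. First clear all three bottles onto the steel tray, then bring the jar to the middle of the scale's round pan, and after that put each bottle back upright on the very pad of the stand where it stood at the start. Keep everything upright, set it down rather than dropping it, and leave the square tin, the tumbler and the brush where they are.

Things in the scene. Friction and masses are not known exactly. Their poses are not given: they have to be found in the camera images.
- stand: Fixed low wooden stand with steel ends, 170 (x) x 230 (y) mm, flat top at 30 mm; end plates at y = +-118 mm stand 10 mm higher. Origin: centre of its underside. Near its -x edge three round dark flush pads, 52 mm across, centred at x = -36, y = -66, 0, +66 mm; a bottle stands on each (which one varies), within 3 mm of centre. Jar and tin stand behind at x = 26, y = +-50 mm, either way round.
- round_bottle: Loose white plastic bottle, round, 42 mm in diameter up to 76 mm height, then a grey collar and a pointed white nozzle to 106 mm in all. About 0.11 kg. Origin at the centre of its underside, z up.
- square_bottle: Loose white plastic bottle of square section 38 x 38 mm up to 78 mm height (sides along its x and y), with a round grey cap 30 mm across to 100 mm in all. About 0.12 kg. Origin at the centre of its underside, z up.
- slim_bottle: Loose white plastic bottle, round and slim, 30 mm in diameter up to 82 mm height, with a grey cap 20 mm across to 104 mm in all. About 0.07 kg. Origin at the centre of its underside, z up.
- jar: Loose low round jar, white with a grey lid, 48 mm (lid 50 mm) in diameter and 36 mm high, about 0.09 kg. The thing to fetch. Origin at the centre of its underside, z up.
- tin: Loose low square steel tin, 48 x 48 mm and 34 mm high, in the row behind beside the jar. To be left alone. Origin at the centre of its underside, its sides along its x and y.
- tray: Fixed shallow open steel tray, 250 (x) x 130 (y) mm outside, walls 4 mm thick and 16 mm high, floor 4 mm above the table. The side area for the three bottles: it holds them in a row along its x, 75 mm apart. Origin at the centre of its underside.
- scale: Fixed bench scale: white body 170 x 130 x 22 mm with a round steel pan 100 mm in diameter whose top is at 30 mm. Origin at the table's height directly below the centre of the pan; the body reaches from x = -110 to +60 mm, with the dark display at -x.
- tumbler: Loose clear drinking glass, 64 mm in diameter at the rim and 85 mm high. Bystander, leave alone. Origin at the centre of its underside.
- brush: Loose small hand brush, 130 mm long, lying on the table beyond the work. Bystander, leave alone. Its length is along its x; the origin is on its underside.

How it is judged (in metres and radians):
On the way, in this order (a step that is already met when the one before it is completed fails the run):
1. all three bottles stand upright and released in the tray (x of round_bottle in the frame of tray between -0.11 and 0.11 m and y of round_bottle in the frame of tray between -0.05 and 0.05 m and z of each of round_bottle, square_bottle, slim_bottle in the frame of tray below 0.01 m and x of square_bottle in the frame of tray between -0.11 and 0.11 m and y of square_bottle in the frame of tray between -0.05 and 0.05 m and x of slim_bottle in the frame of tray between -0.11 and 0.11 m and y of slim_bottle in the frame of tray between -0.05 and 0.05 m and angle between each of round_bottle, square_bottle, slim_bottle's own z axis and vertical below 0.1 rad and contact force between each of round_bottle, square_bottle, slim_bottle and the fingers below 0.1 N and linear speed of each of round_bottle, square_bottle, slim_bottle below 0.03 m/s), for 0.2 s.
2. the jar stands released in the middle of the scale's pan while the bottles are in the tray (horizontal distance between jar and scale below 0.015 m and z of jar in the frame of scale between 0.026 and 0.034 m and angle between jar's own z axis and vertical below 0.1 rad and contact force between jar and the fingers below 0.1 N and linear speed of jar below 0.03 m/s and x of round_bottle in the frame of tray between -0.11 and 0.11 m and y of round_bottle in the frame of tray between -0.05 and 0.05 m and z of each of round_bottle, square_bottle, slim_bottle in the frame of tray below 0.01 m and x of square_bottle in the frame of tray between -0.11 and 0.11 m and y of square_bottle in the frame of tray between -0.05 and 0.05 m and x of slim_bottle in the frame of tray between -0.11 and 0.11 m and y of slim_bottle in the frame of tray between -0.05 and 0.05 m), for 0.2 s.
At the end, for the whole second after the job is handed in: The jar stands upright on the scale's pan within 15 mm of its centre; each bottle stands upright within 15 mm of where it stood at the start; all are released and at rest (horizontal distance between jar and scale below 0.015 m and z of jar in the frame of scale between 0.026 and 0.034 m and angle between each of jar, round_bottle, square_bottle, slim_bottle's own z axis and vertical below 0.1 rad and contact force between each of jar, round_bottle, square_bottle, slim_bottle and the fingers below 0.1 N and linear speed of each of jar, round_bottle, square_bottle, slim_bottle below 0.03 m/s and distance of each of round_bottle, square_bottle, slim_bottle from where it was at the start of the episode below 0.015 m); the robot touches nothing.
It fails at once if the tin, the tumbler or the brush moved by more than 20 mm (distance of any of tin, tumbler, brush from where it was at the start of the episode above 0.02 m).
It fails at once if a bottle or the jar tipped by more than 0.6 rad (angle between any of round_bottle, square_bottle, slim_bottle, jar's own z axis and vertical above 0.6 rad).
It fails at once if a bottle or the jar dropped (falling free at more than 0.65 m/s, that is from 20 mm or more) ((linear speed of round_bottle above 0.65 m/s and contact force between round_bottle and the fingers below 0.01 N) or (linear speed of square_bottle above 0.65 m/s and contact force between square_bottle and the fingers below 0.01 N) or (linear speed of slim_bottle above 0.65 m/s and contact force between slim_bottle and the fingers below 0.01 N) or (linear speed of jar above 0.65 m/s and contact force between jar and the fingers below 0.01 N)).
It also fails if it takes over 144 s, if anything falls off the work surface, if the arm or the gripper's body presses on something with over 40 N, if the wrist force passes 120 N, or if a joint passes its speed limit or range.

## Working session

There is one attempt and no reset: what is moved stays moved. The work goes in short steps, Python scripts to look and compute and a tool call to move; the robot and the scene stay as the last step left them, time stands still between calls to the robot, and variables do not carry over. Pictures are saved under pics/ and viewed, and the job is handed in when it is done.

Besides the shell and the picture viewer there is one more tool, called in YAML: its name, and indented under it one key for each argument. carry_out: Moves the arm, as the interface text tells. Its arguments: {"type":"object","properties":{"series":{"type":"array"},"squeeze":{"type":"number"}},"required":["series"]}

```bash
mkdir -p pics; python3 - <<'E'
from cell import *
import cv2
s=read_state();print(s)
for n in("scene","top"):
    cv2.imwrite(f"pics/{n}0.png",camera(n)[:,:,::-1]);c=get_calibration(n);print(n,c)
E
```

```text
{'clock': 0.0, 'joints': array([ 1.08338698e+00,  3.00454772e-01,  1.52155396e+00,  3.83870329e-06,
        1.32068041e+00, -6.66285992e-02]), 'qd': array([-0.00011346, -0.00177795, -0.00050245, -0.00014908, -0.00011312,
        0.00126212]), 'effort': array([ 2.81815737e-04, -5.31819785e+01, -3.52731335e+01,  7.08423019e-02,
        2.45099701e-02, -3.76970365e-05]), 'eef_pos': array([224.56085201, 501.79849289, 204.90675461]), 'eef_rot': array([-3.14049885e+00, -7.67132106e-05,  2.72081091e+00]), 'wrist_force': array([ 0.1859265 , -0.83623008, -0.10546245]), 'moment': array([ 0.02673514, -0.03462576, -0.03080416]), 'finger_gap': 94.03960849510086}
scene {'intrinsics': array([[544.11523278,   0.        , 316.92026962],
       [  0.        , 544.11523278, 240.6651021 ],
       [  0.        ,   0.        ,   1.        ]]), 'pose': array([[ 4.79520930e-01,  6.23627960e-01, -6.17371724e-01,
         1.19455051e+03],
       [ 8.77482930e-01, -3.48079990e-01,  3.29945492e-01,
        -2.96368694e+02],
       [-9.13150919e-03, -6.99948918e-01, -7.14134530e-01,
         7.01087061e+02],
       [ 0.00000000e+00,  0.00000000e+00,  0.00000000e+00,
         1.00000000e+00]])}
top {'intrinsics': array([[493.83238288,   0.        , 321.71946369],
       [  0.        , 493.83238288, 245.27138299],
       [  0.        ,   0.        ,   1.        ]]), 'pose': array([[ 5.53463597e-03, -9.91789350e-01,  1.27762486e-01,
         4.46314924e+02],
       [-9.99893518e-01, -7.21395426e-03, -1.26850722e-02,
         6.86614103e+00],
       [ 1.35025923e-02, -1.27678675e-01, -9.91723669e-01,
         1.14664437e+03],
       [ 0.00000000e+00,  0.00000000e+00,  0.00000000e+00,
         1.00000000e+00]])}
```

View pics/scene0.png

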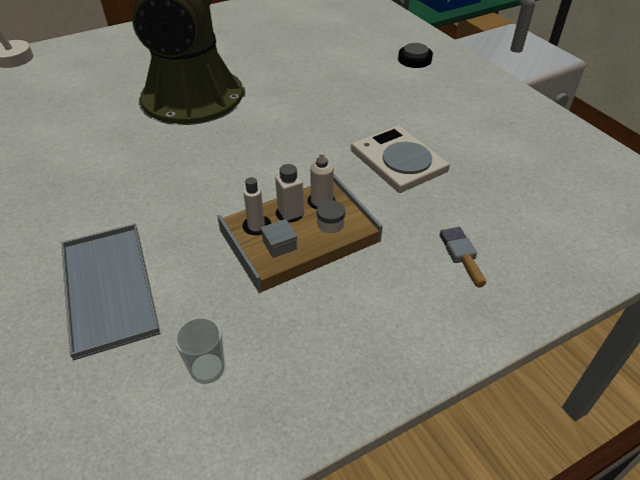

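View pics/top0.png

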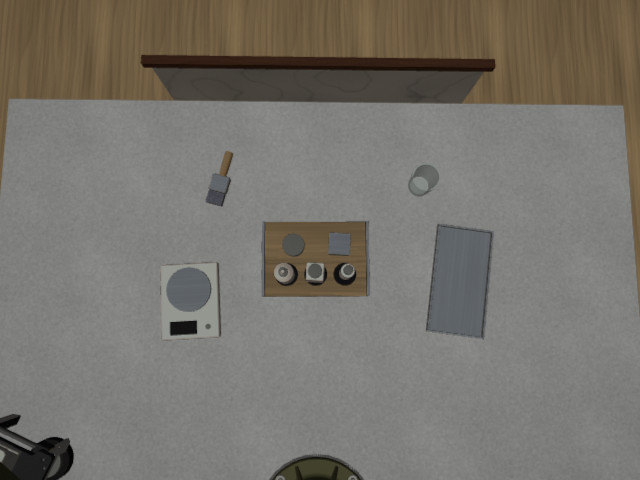

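The top view (up = +x, left = +y) shows the round, square and slim bottles at columns 284, 315 and 346, near row 272. The jar is at (293,244), the tin at (340,244), the scale pan at (189,290) and the tray centre at about (460,281). I'll enlarge these areas next.

```bash
python3 - <<'E'
import cv2
t=cv2.imread("pics/top0.png")
cv2.imwrite("pics/c1.png",cv2.resize(t[210:310,250:380],None,fx=6,fy=6,interpolation=cv2.INTER_CUBIC))
a=cv2.resize(t[215:345,420:500],None,fx=4.5,fy=4.5,interpolation=cv2.INTER_CUBIC)
b=cv2.resize(t[215:345,150:230],None,fx=4.5,fy=4.5,interpolation=cv2.INTER_CUBIC)
cv2.imwrite("pics/c2.png",cv2.hconcat([a,b]))
s=cv2.imread("pics/scene0.png")
cv2.imwrite("pics/c3.png",cv2.resize(s[145:290,215:385],None,fx=4,fy=4,interpolation=cv2.INTER_CUBIC))
E
```

```text
(no output)
```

View pics/c1.png

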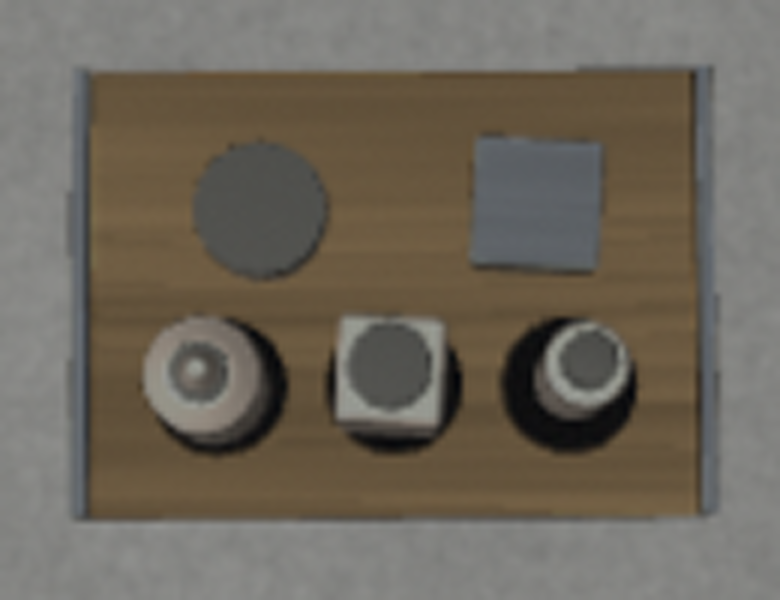

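View pics/c2.png

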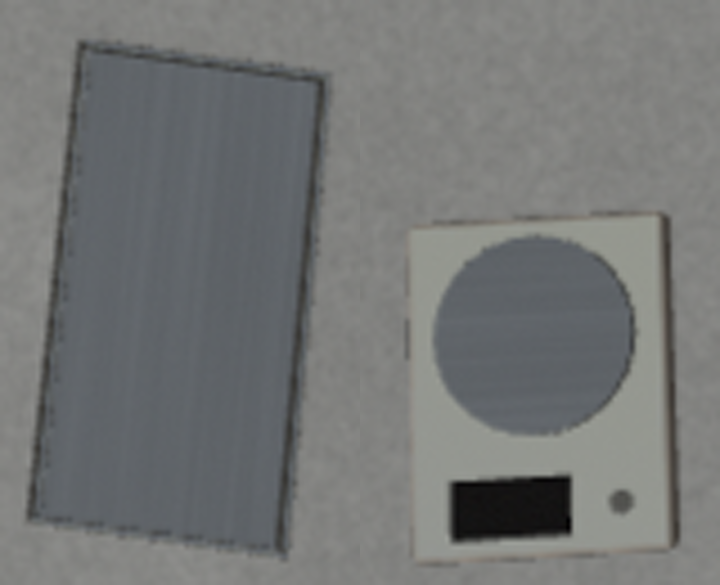

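View pics/c3.png

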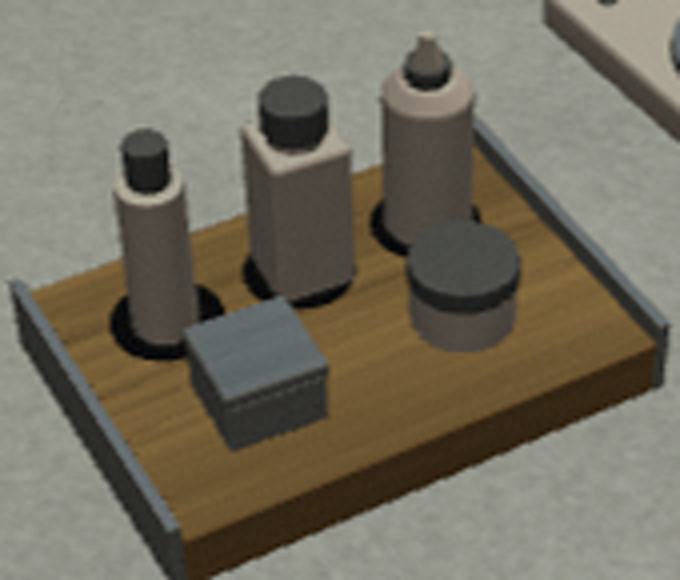

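```bash
cat > h.py <<'E'
import numpy as np,cv2
from cell import *
def ray(n,px,z):
    c=get_calibration(n);K=c["intrinsics"];P=c["pose"]
    d=P[:3,:3]@np.linalg.solve(K,np.array([px[0],px[1],1.]));o=P[:3,3]
    return (o+d*(z-o[2])/d[2])
def proj(n,p):
    c=get_calibration(n);P=c["pose"];q=c["intrinsics"]@(P[:3,:3].T@(np.array(p,float)-P[:3,3]));return q[:2]/q[2]
def full(p,f,off): return [(p[0]+.5)/f-.5+off[0],(p[1]+.5)/f-.5+off[1]]
E
python3 - <<'E'
from h import *
np.set_printoptions(precision=1,suppress=True)
for n,p,z in [("jar",(261,209),66),("tin",(537,203),64),("rb shoulder",(203,376),103),("rb tip",(198,369),136),("sq cap",(390,366),130),("sq body",(391,372),108),("slim cap",(588,360),134),("pad rb",(220,385),30),("pad sq",(394,385),30),("pad slim",(569,384),30),("w1",(90,72),30),("w2",(695,70),30),("w3",(695,515),30),("w4",(90,518),30)]:
    print(n,ray("top",full(p,6,(250,210)),z)[:2])
T=np.array([ray("top",full(p,4.5,(420,215)),16)[:2] for p in [(80,41),(330,74),(284,556),(28,521)]]);print(T,T.mean(0));e=(T[0]-T[3]+T[1]-T[2]);print("tray yaw",np.arctan2(e[1],e[0]),np.linalg.norm(e)/2)
print("pan",ray("top",full((174,335.5),4.5,(150,215)),30))
# scene check, c3 scale 4 offset (215,145)
for n,p,z in [("jar",(463,262),66),("sqcap",(293,97),130),("slimcap",(145,144),134),("rbtip",(427,37),136),("tin",(257,348),64)]:
    print("scene",n,ray("scene",full(p,4,(215,145)),z)[:2])
E
```

```text
jar [587.   56.2]
tin [590.2 -45.4]
rb shoulder [522.7  74.2]
rb tip [522.6  73.8]
sq cap [524.6   8.3]
sq body [524.1   7.9]
slim cap [526.8 -59.5]
pad rb [524.7  72.4]
pad sq [525.1   6.9]
pad slim [525.9 -59.2]
w1 [643.9 123.8]
w2 [ 646.5 -107.5]
w3 [ 477.  -106.5]
w4 [474.5 120.3]
[[ 644.5 -276.7]
 [ 628.2 -406.1]
 [ 382.6 -373.3]
 [ 399.3 -244.5]] [ 513.7 -325.2]
tray yaw -0.13178031595111336 247.58265173092596
pan [488.6 291.8  30. ]
scene jar [592.   52.8]
scene sqcap [527.9   6.1]
scene slimcap [530.6 -62.8]
scene rbtip [526.   71.9]
scene tin [594.3 -47.3]
```

The two cameras agree to about 4 mm, and the pad pitch comes out at 66 mm as it should. From left to right (+y first) the pads hold the round, square and slim bottle, and the jar is at +y.

I'll grip with the jaws along world x, with the TCP above the jar's height. The clearing order is slim, square, round.

carry_out:
  series:
    - {"delta_pos": [19,-35,0],"turn": [0,0,-0.072],"hand": 1}
    - {"delta_pos": [38,-70,0],"turn": [0,0,-0.144],"hand": 1}
    - {"delta_pos": [57,-106,0],"turn": [0,0,-0.216],"hand": 0.7}
    - {"delta_pos": [76,-141,0],"turn": [0,0,-0.288],"hand": 0.7}
    - {"delta_pos": [95,-176,0],"turn": [0,0,-0.36],"hand": 0.7}
    - {"delta_pos": [114,-211,0],"turn": [0,0,-0.431],"hand": 0.7}
    - {"delta_pos": [133,-246,0],"turn": [0,0,-0.503],"hand": 0.7}
    - {"delta_pos": [152,-282,0],"turn": [0,0,-0.575],"hand": 0.7}
  squeeze: 15

```text
clock: 1.1
eef_pos: [377.0, 218.8, 205.3]
eef_rot: [-3.141, -0.0, 2.144]
wrist_force: [-0.7, 0.3, 0.2]
finger_gap: 65.6
```

carry_out:
  series:
    - {"delta_pos": [19,-35,0],"turn": [0,0,-0.072],"hand": 0.7}
    - {"delta_pos": [38,-70,0],"turn": [0,0,-0.144],"hand": 0.7}
    - {"delta_pos": [57,-106,0],"turn": [0,0,-0.216],"hand": 0.7}
    - {"delta_pos": [76,-141,0],"turn": [0,0,-0.288],"hand": 0.7}
    - {"delta_pos": [95,-176,0],"turn": [0,0,-0.36],"hand": 0.7}
    - {"delta_pos": [114,-211,0],"turn": [0,0,-0.431],"hand": 0.7}
    - {"delta_pos": [133,-246,0],"turn": [0,0,-0.503],"hand": 0.7}
    - {"delta_pos": [151.3,-281,0],"turn": [0,0,-0.575],"hand": 0.7}

```text
clock: 2.1
eef_pos: [528.3, -62.2, 205.2]
eef_rot: [-3.141, -0.0, 1.568]
wrist_force: [-0.0, 0.2, 1.1]
finger_gap: 65.7
```

carry_out:
  series:
    - {"delta_pos": [0,1,-30],"turn": [0,0,0],"hand": 0.7}
    - {"delta_pos": [0,1,-60],"turn": [0,0,0],"hand": 0.7}
    - {"delta_pos": [0,1,-90],"turn": [0,0,0],"hand": 0.7}
    - {"delta_pos": [0,1,-115],"turn": [0,0,0],"hand": 0.7}
    - {"delta_pos": [0,1,-130],"turn": [0,0,0],"hand": 0.7}
    - {"delta_pos": [0,1,-130],"turn": [0,0,0],"hand": 0.7}

```text
clock: 2.85
eef_pos: [527.6, -59.9, 74.8]
eef_rot: [-3.14, -0.0, 1.571]
wrist_force: [0.1, -0.3, 0.9]
finger_gap: 65.9
```

```bash
python3 - <<'E'
from h import *
s=camera("scene")[:,:,::-1];t=camera("top")[:,:,::-1]
r=lambda a:cv2.resize(a,None,fx=4,fy=4,interpolation=cv2.INTER_CUBIC)
cv2.imwrite("pics/d1.png",r(s[130:275,205:395]));cv2.imwrite("pics/d2.png",r(t[210:330,250:400]))
E
```

```text
(no output)
```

View pics/d1.png

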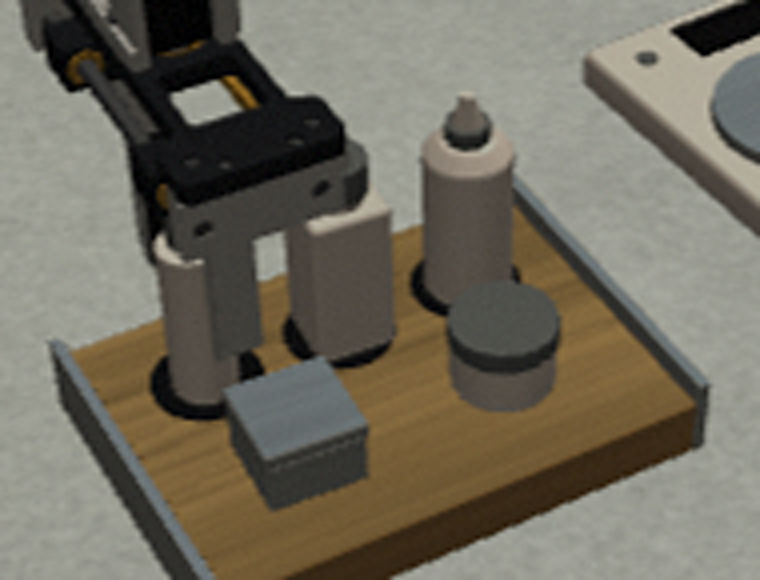

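View pics/d2.png

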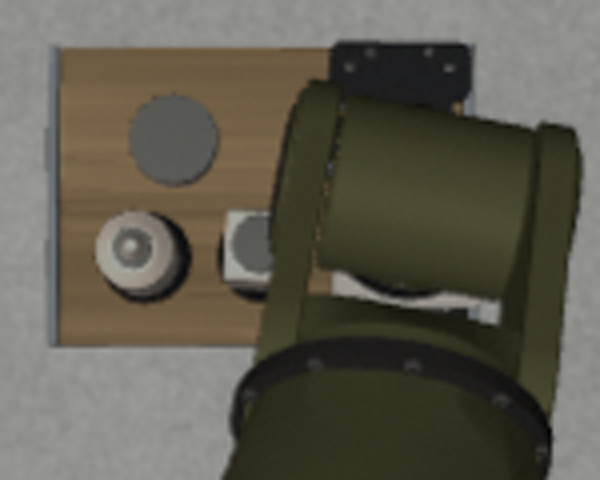

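The fingers straddle the slim bottle and are clear of the tin and the square bottle, so I'll close on it.

carry_out:
  series:
    - {"delta_pos": [0,0,0],"turn": [0,0,0],"hand": 0.4}
    - {"delta_pos": [0,0,0],"turn": [0,0,0],"hand": 0.35}
    - {"delta_pos": [0,0,0],"turn": [0,0,0],"hand": 0.3}
    - {"delta_pos": [0,0,0],"turn": [0,0,0],"hand": 0.25}
    - {"delta_pos": [0,0,0],"turn": [0,0,0],"hand": 0.2}
    - {"delta_pos": [0,0,0],"turn": [0,0,0],"hand": 0.2}
    - {"delta_pos": [0,0,10],"turn": [0,0,0],"hand": 0.2}
    - {"delta_pos": [0,0,25],"turn": [0,0,0],"hand": 0.2}
  squeeze: 12

```text
clock: 3.95
eef_pos: [527.8, -59.9, 101.2]
eef_rot: [-3.141, -0.0, 1.571]
wrist_force: [0.1, 0.5, -1.5]
finger_gap: 29.9
```

```bash
python3 - <<'E'
from h import *
s=camera("scene")[:,:,::-1]
r=lambda a:cv2.resize(a,None,fx=4,fy=4,interpolation=cv2.INTER_CUBIC)
cv2.imwrite("pics/d3.png",r(s[130:275,205:395]))
E
```

```text
(no output)
```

View pics/d3.png

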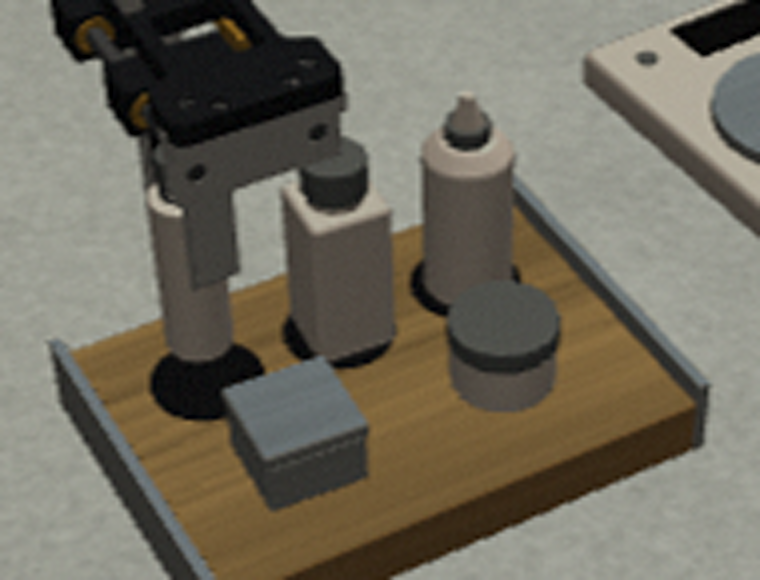

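The gap of 29.9 mm equals the bottle's diameter and it hangs upright. Next, it goes to the far slot of the tray.

carry_out:
  series:
    - {"delta_pos": [0,0,25],"turn": [0,0,0],"hand": 0.2}
    - {"delta_pos": [4,-20,30],"turn": [0,0,0],"hand": 0.2}
    - {"delta_pos": [14,-65,30],"turn": [0,0,0],"hand": 0.2}
    - {"delta_pos": [26,-115,30],"turn": [0,0,0],"hand": 0.2}
    - {"delta_pos": [37,-165,30],"turn": [0,0,0],"hand": 0.2}
    - {"delta_pos": [48,-215,30],"turn": [0,0,0],"hand": 0.2}
    - {"delta_pos": [57,-257,30],"turn": [0,0,0],"hand": 0.2}
    - {"delta_pos": [61,-276,30],"turn": [0,0,0],"hand": 0.2}

```text
clock: 5.0
eef_pos: [588.2, -339.4, 129.4]
eef_rot: [-3.141, -0.0, 1.569]
wrist_force: [-0.3, 1.0, 0.5]
finger_gap: 30.1
```

carry_out:
  series:
    - {"delta_pos": [0,0,-5],"turn": [0,0,0],"hand": 0.2}
    - {"delta_pos": [0,0,-25],"turn": [0,0,0],"hand": 0.2}
    - {"delta_pos": [0,0,-45],"turn": [0,0,0],"hand": 0.2}
    - {"delta_pos": [0,0,-60],"turn": [0,0,0],"hand": 0.2}
    - {"delta_pos": [0,0,-70],"turn": [0,0,0],"hand": 0.2}
    - {"delta_pos": [0,0,-75],"turn": [0,0,0],"hand": 0.2}
    - {"delta_pos": [0,0,-77],"turn": [0,0,0],"hand": 0.2}
    - {"delta_pos": [0,0,-78],"turn": [0,0,0],"hand": 0.2}

```text
clock: 6.0
eef_pos: [589.2, -336.1, 52.8]
eef_rot: [3.141, 0.0, 1.571]
wrist_force: [-0.1, -0.7, -1.1]
finger_gap: 29.9
```

```bash
python3 - <<'E'
from h import *
s=camera("scene")[:,:,::-1];print(read_state()["eef_pos"],read_state()["wrist_force"])
r=lambda a:cv2.resize(a,None,fx=4,fy=4,interpolation=cv2.INTER_CUBIC)
cv2.imwrite("pics/d4.png",r(s[200:350,20:220]))
E
```

```text
[ 589.10661085 -336.08705579   52.73011744] [-0.18355869 -0.10729033 -0.98883822]
```

View pics/d4.png

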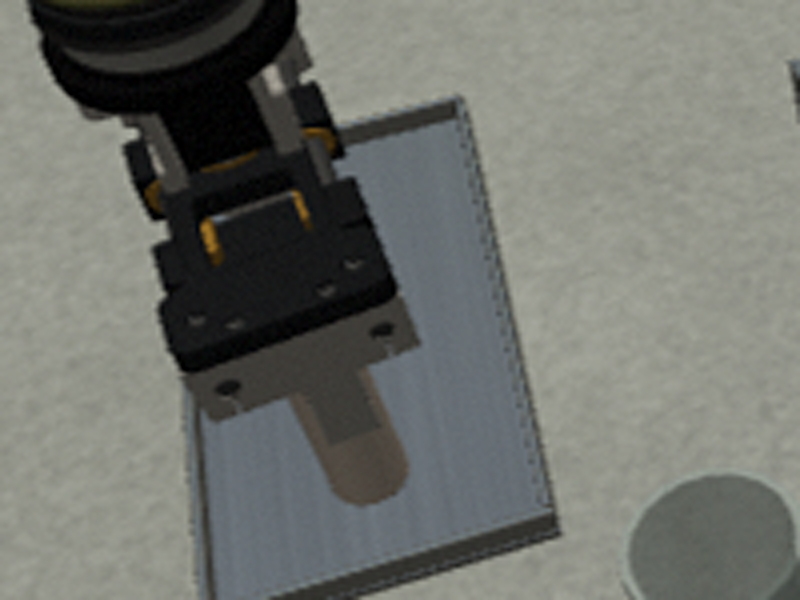

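It's still hanging about 3 mm above the tray floor and well inside the tray. I'll lower it and release.

carry_out:
  series:
    - {"delta_pos": [0,0,-1.5],"turn": [0,0,0],"hand": 0.2}
    - {"delta_pos": [0,0,-2.5],"turn": [0,0,0],"hand": 0.2}
    - {"delta_pos": [0,0,-3.2],"turn": [0,0,0],"hand": 0.2}
    - {"delta_pos": [0,0,-3.2],"turn": [0,0,0],"hand": 0.2}
    - {"delta_pos": [0,0,-3.2],"turn": [0,0,0],"hand": 0.2}

```text
clock: 6.68
eef_pos: [589.1, -336.0, 49.5]
eef_rot: [3.141, 0.0, 1.571]
wrist_force: [-1.0, 0.5, 3.1]
finger_gap: 29.9
```

carry_out:
  series:
    - {"delta_pos": [0,0,0],"turn": [0,0,0],"hand": 0.35}
    - {"delta_pos": [0,0,0],"turn": [0,0,0],"hand": 0.5}
    - {"delta_pos": [0,0,0],"turn": [0,0,0],"hand": 0.6}
    - {"delta_pos": [0,0,0],"turn": [0,0,0],"hand": 0.6}
    - {"delta_pos": [0,0,20],"turn": [0,0,0],"hand": 0.6}
    - {"delta_pos": [0,0,60],"turn": [0,0,0],"hand": 0.6}
    - {"delta_pos": [0,0,105],"turn": [0,0,0],"hand": 0.6}
    - {"delta_pos": [0,0,130],"turn": [0,0,0],"hand": 0.7}

```text
clock: 7.68
eef_pos: [589.5, -336.3, 183.8]
eef_rot: [3.138, 0.002, 1.571]
wrist_force: [0.4, 0.2, 0.1]
finger_gap: 62.9
```

carry_out:
  series:
    - {"delta_pos": [-5,25,0],"turn": [0,0,0],"hand": 0.7}
    - {"delta_pos": [-14,75,0],"turn": [0,0,0],"hand": 0.7}
    - {"delta_pos": [-24,130,0],"turn": [0,0,0],"hand": 0.7}
    - {"delta_pos": [-34,185,0],"turn": [0,0,0],"hand": 0.7}
    - {"delta_pos": [-44,240,0],"turn": [0,0,0],"hand": 0.7}
    - {"delta_pos": [-54,295,0],"turn": [0,0,0],"hand": 0.7}
    - {"delta_pos": [-60,330,0],"turn": [0,0,0],"hand": 0.7}
    - {"delta_pos": [-62,342.5,0],"turn": [0,0,0],"hand": 0.7}

```text
clock: 8.68
eef_pos: [526.9, 8.0, 180.8]
eef_rot: [3.14, 0.0, 1.573]
wrist_force: [0.8, 0.2, 0.8]
finger_gap: 65.7
```

carry_out:
  series:
    - {"delta_pos": [0,0,-10],"turn": [0,0,0],"hand": 0.7}
    - {"delta_pos": [0,0,-40],"turn": [0,0,0],"hand": 0.7}
    - {"delta_pos": [0,0,-75],"turn": [0,0,0],"hand": 0.7}
    - {"delta_pos": [0,0,-95],"turn": [0,0,0],"hand": 0.7}
    - {"delta_pos": [0,0,-105],"turn": [0,0,0],"hand": 0.7}
    - {"delta_pos": [0,0,-105],"turn": [0,0,0],"hand": 0.7}

```text
clock: 9.43
eef_pos: [527.0, 5.8, 73.9]
eef_rot: [-3.141, 0.0, 1.57]
wrist_force: [-0.2, 0.5, 0.4]
finger_gap: 65.9
```

```bash
python3 - <<'E'
from h import *
s=camera("scene")[:,:,::-1];print(read_state()["eef_pos"],read_state()["wrist_force"])
r=lambda a:cv2.resize(a,None,fx=2,fy=2,interpolation=cv2.INTER_CUBIC)
cv2.imwrite("pics/d5.png",r(s[120:370,20:400]))
E
```

```text
[527.25434688   5.97069074  74.58431965] [-0.00069272 -0.36963595  0.61628395]
```

View pics/d5.png

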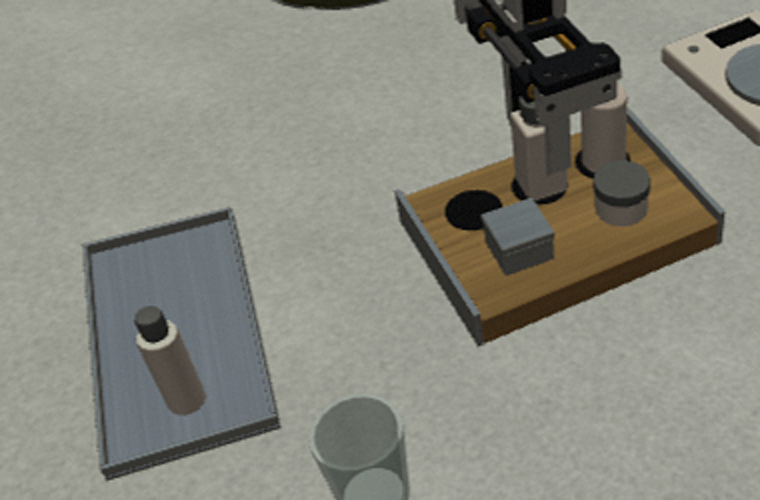

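The slim bottle stands upright in the tray and the gripper straddles the square one. Now I'll grip it and lift.

carry_out:
  series:
    - {"delta_pos": [0,0,0],"turn": [0,0,0],"hand": 0.48}
    - {"delta_pos": [0,0,0],"turn": [0,0,0],"hand": 0.42}
    - {"delta_pos": [0,0,0],"turn": [0,0,0],"hand": 0.37}
    - {"delta_pos": [0,0,0],"turn": [0,0,0],"hand": 0.3}
    - {"delta_pos": [0,0,0],"turn": [0,0,0],"hand": 0.3}
    - {"delta_pos": [0,0,0],"turn": [0,0,0],"hand": 0.3}
    - {"delta_pos": [0,0,10],"turn": [0,0,0],"hand": 0.3}
    - {"delta_pos": [0,0,25],"turn": [0,0,0],"hand": 0.3}
  squeeze: 15

```text
clock: 10.48
eef_pos: [526.7, 6.5, 99.7]
eef_rot: [-3.141, -0.0, 1.571]
wrist_force: [0.3, 0.3, -0.7]
finger_gap: 38.4
```

carry_out:
  series:
    - {"delta_pos": [0,0,25],"turn": [0,0,0],"hand": 0.3}
    - {"delta_pos": [-1,-30,30],"turn": [0,0,0],"hand": 0.3}
    - {"delta_pos": [-3,-85,30],"turn": [0,0,0],"hand": 0.3}
    - {"delta_pos": [-5,-145,30],"turn": [0,0,0],"hand": 0.3}
    - {"delta_pos": [-7,-205,30],"turn": [0,0,0],"hand": 0.3}
    - {"delta_pos": [-9,-265,30],"turn": [0,0,0],"hand": 0.3}
    - {"delta_pos": [-11,-312,30],"turn": [0,0,0],"hand": 0.3}
    - {"delta_pos": [-12,-332.5,30],"turn": [0,0,0],"hand": 0.3}

```text
clock: 11.48
eef_pos: [514.5, -328.2, 129.9]
eef_rot: [3.141, 0.0, 1.569]
wrist_force: [1.0, -0.3, -1.8]
finger_gap: 38.3
```

carry_out:
  series:
    - {"delta_pos": [0,0,-5],"turn": [0,0,0],"hand": 0.3}
    - {"delta_pos": [0,0,-30],"turn": [0,0,0],"hand": 0.3}
    - {"delta_pos": [0,0,-55],"turn": [0,0,0],"hand": 0.3}
    - {"delta_pos": [0,0,-68],"turn": [0,0,0],"hand": 0.3}
    - {"delta_pos": [0,0,-75],"turn": [0,0,0],"hand": 0.3}
    - {"delta_pos": [0,0,-78],"turn": [0,0,0],"hand": 0.3}
    - {"delta_pos": [0,0,-80],"turn": [0,0,0],"hand": 0.3}
    - {"delta_pos": [0,0,-80],"turn": [0,0,0],"hand": 0.3}

```text
clock: 12.48
eef_pos: [515.1, -326.1, 49.6]
eef_rot: [3.141, 0.0, 1.571]
wrist_force: [-0.1, 0.0, -1.4]
finger_gap: 38.4
```

```bash
python3 - <<'E'
from h import *
s=camera("scene")[:,:,::-1];print(read_state()["eef_pos"],read_state()["wrist_force"])
r=lambda a:cv2.resize(a,None,fx=4,fy=4,interpolation=cv2.INTER_CUBIC)
cv2.imwrite("pics/d6.png",r(s[200:350,20:220]))
E
```

```text
[ 515.09014782 -326.12830644   49.62688853] [-0.02032154 -0.09175754 -0.39335856]
```

View pics/d6.png

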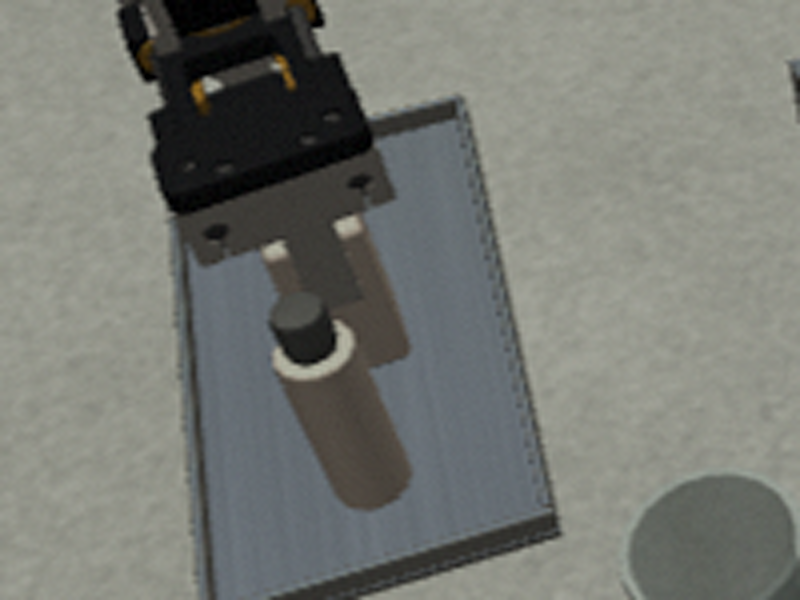

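The square bottle is in the middle slot, about 1 mm above the floor.

carry_out:
  series:
    - {"delta_pos": [0,0,-0.8],"turn": [0,0,0],"hand": 0.3}
    - {"delta_pos": [0,0,-1.4],"turn": [0,0,0],"hand": 0.3}
    - {"delta_pos": [0,0,-1.4],"turn": [0,0,0],"hand": 0.3}
    - {"delta_pos": [0,0,-1.4],"turn": [0,0,0],"hand": 0.3}

```text
clock: 13.02
eef_pos: [515.1, -326.2, 48.5]
eef_rot: [3.141, 0.001, 1.571]
wrist_force: [-1.9, 0.5, 5.0]
finger_gap: 38.2
```

carry_out:
  series:
    - {"delta_pos": [0,0,0],"turn": [0,0,0],"hand": 0.45}
    - {"delta_pos": [0,0,0],"turn": [0,0,0],"hand": 0.55}
    - {"delta_pos": [0,0,0],"turn": [0,0,0],"hand": 0.6}
    - {"delta_pos": [0,0,0],"turn": [0,0,0],"hand": 0.6}
    - {"delta_pos": [0,0,20],"turn": [0,0,0],"hand": 0.6}
    - {"delta_pos": [0,0,60],"turn": [0,0,0],"hand": 0.6}
    - {"delta_pos": [0,0,105],"turn": [0,0,0],"hand": 0.6}
    - {"delta_pos": [0,0,130],"turn": [0,0,0],"hand": 0.7}

```text
clock: 14.02
eef_pos: [515.5, -326.3, 182.1]
eef_rot: [3.138, 0.002, 1.571]
wrist_force: [0.0, -0.0, -0.8]
finger_gap: 63.0
```

carry_out:
  series:
    - {"delta_pos": [0.5,25,0],"turn": [0,0,0],"hand": 0.7}
    - {"delta_pos": [2,82,0],"turn": [0,0,0],"hand": 0.7}
    - {"delta_pos": [4,142,0],"turn": [0,0,0],"hand": 0.7}
    - {"delta_pos": [5.5,202,0],"turn": [0,0,0],"hand": 0.7}
    - {"delta_pos": [7,262,0],"turn": [0,0,0],"hand": 0.7}
    - {"delta_pos": [8.5,322,0],"turn": [0,0,0],"hand": 0.7}
    - {"delta_pos": [10,375,0],"turn": [0,0,0],"hand": 0.7}
    - {"delta_pos": [10.5,398.5,0],"turn": [0,0,0],"hand": 0.7}

```text
clock: 15.02
eef_pos: [525.4, 75.1, 179.5]
eef_rot: [3.14, -0.0, 1.573]
wrist_force: [0.3, -0.7, 0.6]
finger_gap: 65.7
```

carry_out:
  series:
    - {"delta_pos": [0,0,-10],"turn": [0,0,0],"hand": 0.7}
    - {"delta_pos": [0,0,-40],"turn": [0,0,0],"hand": 0.7}
    - {"delta_pos": [0,0,-75],"turn": [0,0,0],"hand": 0.7}
    - {"delta_pos": [0,0,-95],"turn": [0,0,0],"hand": 0.7}
    - {"delta_pos": [0,0,-104],"turn": [0,0,0],"hand": 0.7}
    - {"delta_pos": [0,0,-104],"turn": [0,0,0],"hand": 0.7}

```text
clock: 15.78
eef_pos: [525.5, 71.9, 74.0]
eef_rot: [-3.141, 0.0, 1.57]
wrist_force: [-0.0, -0.5, -0.4]
finger_gap: 65.7
```

```bash
python3 - <<'E'
from h import *
s=camera("scene")[:,:,::-1];print(read_state()["eef_pos"],read_state()["wrist_force"])
r=lambda a:cv2.resize(a,None,fx=2,fy=2,interpolation=cv2.INTER_CUBIC)
cv2.imwrite("pics/d7.png",r(s[120:370,20:400]))
E
```

```text
[525.81550089  72.09310566  74.55672098] [-0.92583717  0.26573049  0.07164713]
```

View pics/d7.png

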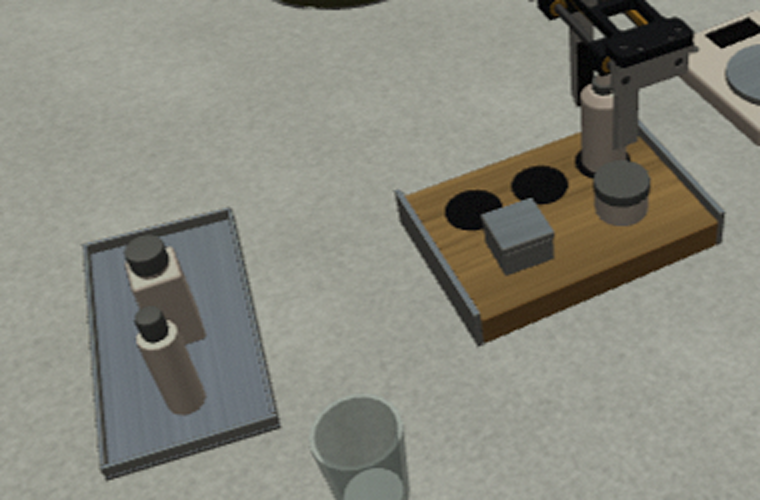

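Both bottles in the tray stand upright. Now I'll grip the round one.

carry_out:
  series:
    - {"delta_pos": [0,0,0],"turn": [0,0,0],"hand": 0.5}
    - {"delta_pos": [0,0,0],"turn": [0,0,0],"hand": 0.45}
    - {"delta_pos": [0,0,0],"turn": [0,0,0],"hand": 0.4}
    - {"delta_pos": [0,0,0],"turn": [0,0,0],"hand": 0.33}
    - {"delta_pos": [0,0,0],"turn": [0,0,0],"hand": 0.33}
    - {"delta_pos": [0,0,0],"turn": [0,0,0],"hand": 0.33}
    - {"delta_pos": [0,0,10],"turn": [0,0,0],"hand": 0.33}
    - {"delta_pos": [0,0,25],"turn": [0,0,0],"hand": 0.33}

```text
clock: 16.82
eef_pos: [525.2, 72.5, 99.3]
eef_rot: [-3.141, 0.0, 1.571]
wrist_force: [-0.7, 0.2, -1.1]
finger_gap: 41.5
```

carry_out:
  series:
    - {"delta_pos": [0,0,25],"turn": [0,0,0],"hand": 0.33}
    - {"delta_pos": [-8,-38,30],"turn": [0,0,0],"hand": 0.33}
    - {"delta_pos": [-22,-98,30],"turn": [0,0,0],"hand": 0.33}
    - {"delta_pos": [-35,-158,30],"turn": [0,0,0],"hand": 0.33}
    - {"delta_pos": [-48,-218,30],"turn": [0,0,0],"hand": 0.33}
    - {"delta_pos": [-61,-278,30],"turn": [0,0,0],"hand": 0.33}
    - {"delta_pos": [-74,-338,30],"turn": [0,0,0],"hand": 0.33}
    - {"delta_pos": [-81,-372,30],"turn": [0,0,0],"hand": 0.33}

```text
clock: 17.82
eef_pos: [443.5, -302.1, 129.8]
eef_rot: [3.141, 0.001, 1.569]
wrist_force: [0.9, -0.1, -0.9]
finger_gap: 41.9
```

carry_out:
  series:
    - {"delta_pos": [-3.5,-16.5,0],"turn": [0,0,0],"hand": 0.33}
    - {"delta_pos": [-3.5,-16.5,-5],"turn": [0,0,0],"hand": 0.33}
    - {"delta_pos": [-3.5,-16.5,-30],"turn": [0,0,0],"hand": 0.33}
    - {"delta_pos": [-3.5,-16.5,-55],"turn": [0,0,0],"hand": 0.33}
    - {"delta_pos": [-3.5,-16.5,-70],"turn": [0,0,0],"hand": 0.33}
    - {"delta_pos": [-3.5,-16.5,-77],"turn": [0,0,0],"hand": 0.33}
    - {"delta_pos": [-3.5,-16.5,-79.5],"turn": [0,0,0],"hand": 0.33}
    - {"delta_pos": [-3.5,-16.5,-80],"turn": [0,0,0],"hand": 0.33}

```text
clock: 18.82
eef_pos: [441.2, -316.1, 49.3]
eef_rot: [3.141, 0.001, 1.571]
wrist_force: [0.5, 0.1, -1.2]
finger_gap: 41.6
```

```bash
python3 - <<'E'
from h import *
s=camera("scene")[:,:,::-1];print(read_state()["eef_pos"],read_state()["wrist_force"])
r=lambda a:cv2.resize(a,None,fx=4,fy=4,interpolation=cv2.INTER_CUBIC)
cv2.imwrite("pics/d8.png",r(s[200:350,20:220]))
E
```

```text
[ 441.21833696 -316.12988725   49.36653653] [-0.19952547 -0.06388485 -1.52320458]
```

View pics/d8.png

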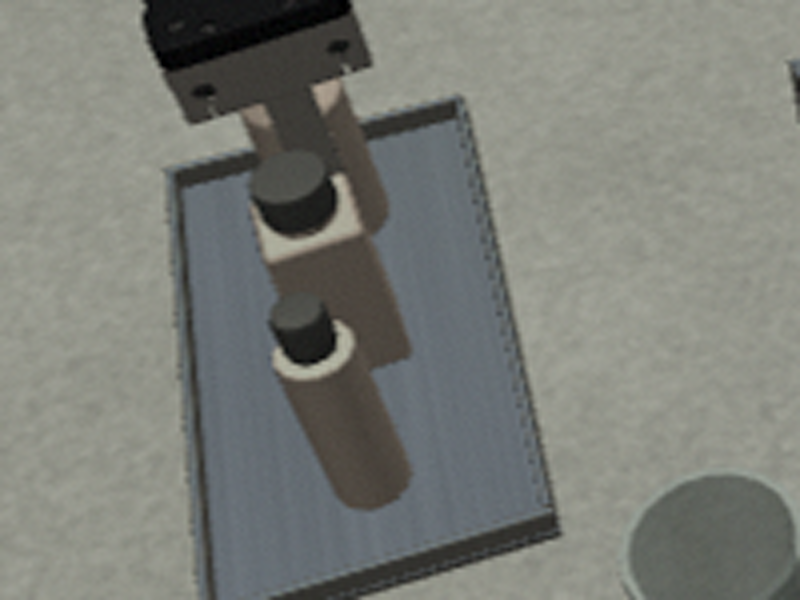

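The round bottle is about 1 mm above the floor in the third slot.

carry_out:
  series:
    - {"delta_pos": [0,0,-0.8],"turn": [0,0,0],"hand": 0.33}
    - {"delta_pos": [0,0,-1.4],"turn": [0,0,0],"hand": 0.33}
    - {"delta_pos": [0,0,-1.4],"turn": [0,0,0],"hand": 0.33}
    - {"delta_pos": [0,0,-1.4],"turn": [0,0,0],"hand": 0.33}

```text
clock: 19.38
eef_pos: [441.1, -316.3, 48.1]
eef_rot: [3.141, 0.001, 1.571]
wrist_force: [-1.3, 0.2, 5.8]
finger_gap: 41.5
```

carry_out:
  series:
    - {"delta_pos": [0,0,0],"turn": [0,0,0],"hand": 0.45}
    - {"delta_pos": [0,0,0],"turn": [0,0,0],"hand": 0.55}
    - {"delta_pos": [0,0,0],"turn": [0,0,0],"hand": 0.62}
    - {"delta_pos": [0,0,0],"turn": [0,0,0],"hand": 0.62}
    - {"delta_pos": [0,0,20],"turn": [0,0,0],"hand": 0.62}
    - {"delta_pos": [0,0,60],"turn": [0,0,0],"hand": 0.62}
    - {"delta_pos": [0,0,105],"turn": [0,0,0],"hand": 0.62}
    - {"delta_pos": [0,0,130],"turn": [0,0,0],"hand": 0.75}

```text
clock: 20.38
eef_pos: [441.3, -316.3, 179.8]
eef_rot: [3.14, 0.002, 1.571]
wrist_force: [-0.5, -0.5, -0.0]
finger_gap: 65.4
```

```bash
python3 - <<'E'
from h import *
s=camera("scene")[:,:,::-1];t=camera("top")[:,:,::-1]
cv2.imwrite("pics/e1.png",s)
cv2.imwrite("pics/e2.png",cv2.resize(t[210:310,250:380],None,fx=6,fy=6,interpolation=cv2.INTER_CUBIC))
E
```

```text
(no output)
```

View pics/e1.png

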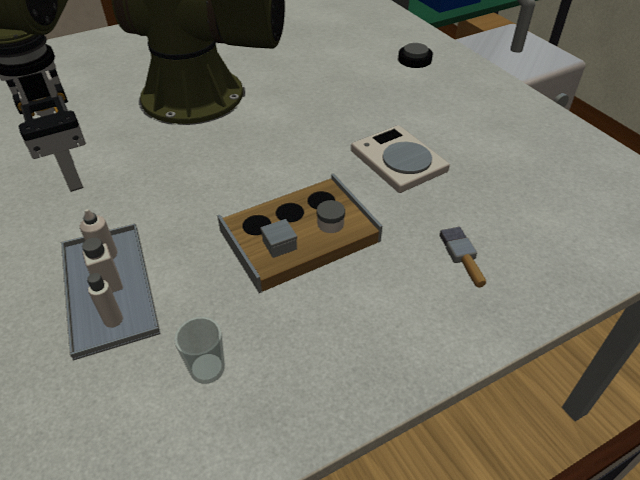

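View pics/e2.png

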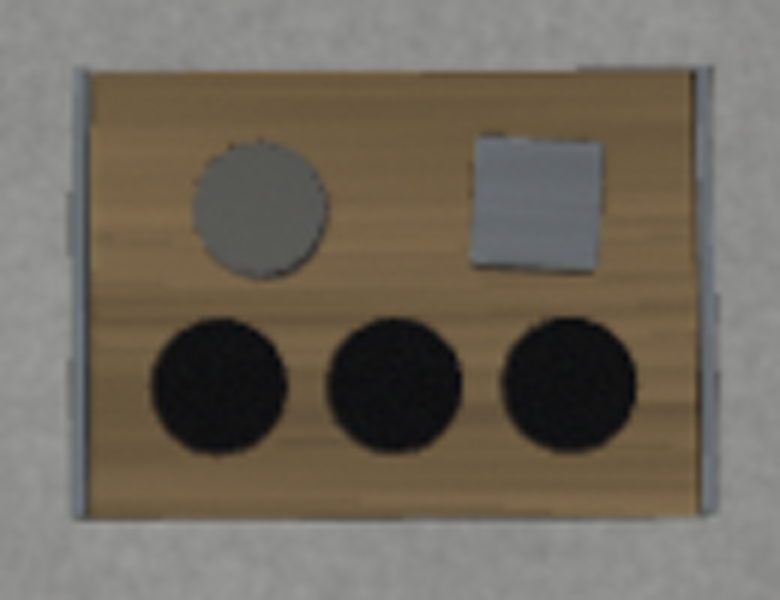

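All three bottles stand upright in the tray. The jar and tin haven't moved: the jar is still at crop (261,209) and the pads are at (219/394/569, 385). I'll check the pan centre with the scene camera too.

```bash
python3 - <<'E'
from h import *
s=cv2.imread("pics/e1.png")
cv2.imwrite("pics/e3.png",cv2.resize(s[120:195,345:455],None,fx=6,fy=6,interpolation=cv2.INTER_CUBIC))
# predicted pan outline from top estimate: project to compare
for a in np.arange(0,360,90):
    p=[488.6+50*np.cos(np.radians(a)),291.8+50*np.sin(np.radians(a)),30]; q=proj("scene",p); print(a,(q-[345,120])*6+2.5)
P=np.array([proj("scene",[488.6+50*np.cos(a),291.8+50*np.sin(a),30]) for a in np.arange(0,6.28,.05)])
print(((P.min(0)-[345,120])*6+2.5),((P.max(0)-[345,120])*6+2.5))
E
```

```text
0 [462.85627686 290.28369619]
90 [494.10589777 167.72687073]
180 [291.47986137 135.31601039]
270 [251.85748929 254.85587644]
[227.01599677 124.5456288 ] [523.70678225 302.34954423]
```

View pics/e3.png

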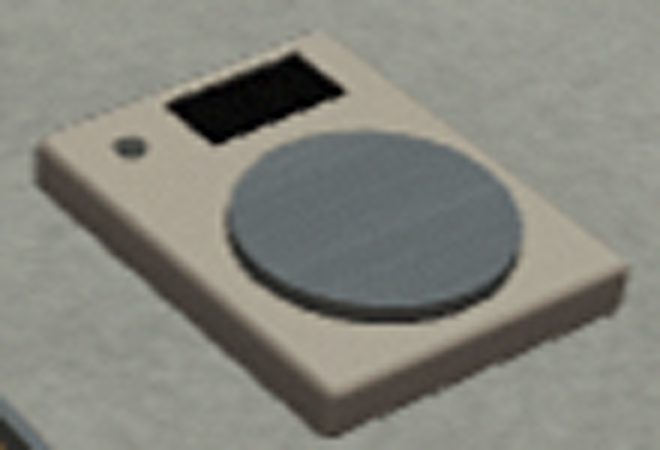

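carry_out:
  series:
    - {"delta_pos": [6,15,0],"turn": [0,0,0],"hand": 0.75}
    - {"delta_pos": [24,60,0],"turn": [0,0,0],"hand": 0.75}
    - {"delta_pos": [45,113,0],"turn": [0,0,0],"hand": 0.75}
    - {"delta_pos": [66,166,0],"turn": [0,0,0],"hand": 0.75}
    - {"delta_pos": [87,219,0],"turn": [0,0,0],"hand": 0.75}
    - {"delta_pos": [108,272,0],"turn": [0,0,0],"hand": 0.75}
    - {"delta_pos": [130,325,0],"turn": [0,0,0],"hand": 0.75}
    - {"delta_pos": [148,371,0],"turn": [0,0,0],"hand": 0.75}

```text
clock: 21.48
eef_pos: [588.6, 58.1, 175.6]
eef_rot: [-3.139, -0.0, 1.572]
wrist_force: [0.6, -0.6, 0.0]
finger_gap: 70.4
```

carry_out:
  series:
    - {"delta_pos": [0,0,-15],"turn": [0,0,0],"hand": 0.75}
    - {"delta_pos": [0,0,-50],"turn": [0,0,0],"hand": 0.75}
    - {"delta_pos": [0,0,-85],"turn": [0,0,0],"hand": 0.75}
    - {"delta_pos": [0,0,-105],"turn": [0,0,0],"hand": 0.75}
    - {"delta_pos": [0,0,-105],"turn": [0,0,0],"hand": 0.75}

```text
clock: 22.1
eef_pos: [587.1, 54.7, 69.8]
eef_rot: [-3.137, 0.0, 1.57]
wrist_force: [0.2, -0.7, 0.3]
finger_gap: 70.5
```

```bash
python3 - <<'E'
from h import *
s=camera("scene")[:,:,::-1];print(read_state()["eef_pos"],read_state()["wrist_force"])
cv2.imwrite("pics/f1.png",cv2.resize(s[130:275,205:395],None,fx=4,fy=4,interpolation=cv2.INTER_CUBIC))
E
```

```text
[588.05557789  54.77375229  71.38223985] [-0.72957517 -0.35462281 -0.62328188]
```

View pics/f1.png

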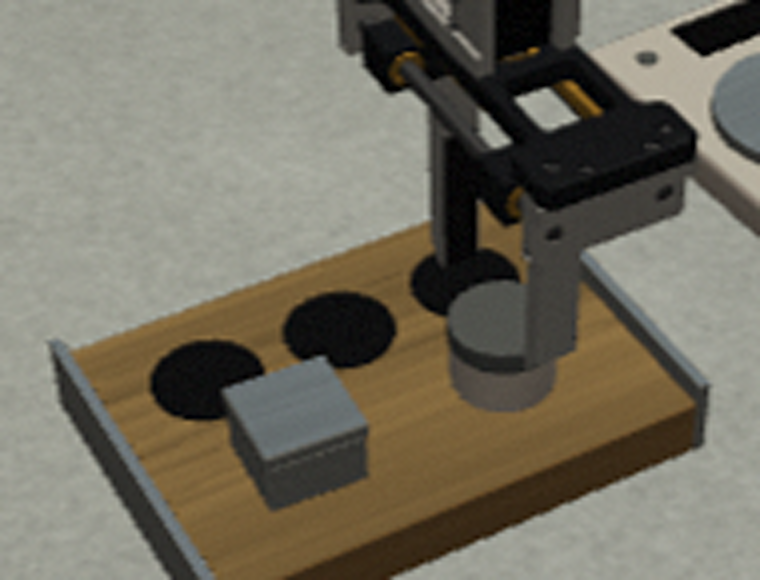

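The fingers straddle the jar, with 10 mm of clearance on each side. I'll go down and close.

carry_out:
  series:
    - {"delta_pos": [0,0,-12],"turn": [0,0,0],"hand": 0.75}
    - {"delta_pos": [0,0,-25],"turn": [0,0,0],"hand": 0.75}
    - {"delta_pos": [0,0,-33],"turn": [0,0,0],"hand": 0.75}
    - {"delta_pos": [0,0,-36],"turn": [0,0,0],"hand": 0.75}
    - {"delta_pos": [0,0,-36],"turn": [0,0,0],"hand": 0.65}
    - {"delta_pos": [0,0,-36],"turn": [0,0,0],"hand": 0.58}
    - {"delta_pos": [0,0,-36],"turn": [0,0,0],"hand": 0.52}
    - {"delta_pos": [0,0,-36],"turn": [0,0,0],"hand": 0.45}

```text
clock: 23.15
eef_pos: [589.1, 55.0, 36.8]
eef_rot: [3.141, -0.0, 1.571]
wrist_force: [-0.3, -0.4, 2.1]
finger_gap: 49.4
```

carry_out:
  series:
    - {"delta_pos": [0,0,0],"turn": [0,0,0],"hand": 0.42}
    - {"delta_pos": [0,0,0],"turn": [0,0,0],"hand": 0.42}
    - {"delta_pos": [0,0,0],"turn": [0,0,0],"hand": 0.42}
    - {"delta_pos": [0,0,8],"turn": [0,0,0],"hand": 0.42}
    - {"delta_pos": [0,0,20],"turn": [0,0,0],"hand": 0.42}
    - {"delta_pos": [0,0,20],"turn": [0,0,0],"hand": 0.42}

```text
clock: 23.9
eef_pos: [589.5, 55.1, 57.7]
eef_rot: [3.14, -0.0, 1.571]
wrist_force: [-0.5, 0.4, -1.0]
finger_gap: 49.7
```

```bash
python3 - <<'E'
from h import *
s=camera("scene")[:,:,::-1];print(read_state()["eef_pos"],read_state()["wrist_force"])
cv2.imwrite("pics/f2.png",cv2.resize(s[130:275,205:395],None,fx=4,fy=4,interpolation=cv2.INTER_CUBIC))
E
```

```text
[589.16183074  55.0123467   56.97744622] [ 0.74842405 -0.30792364 -1.20970624]
```

View pics/f2.png

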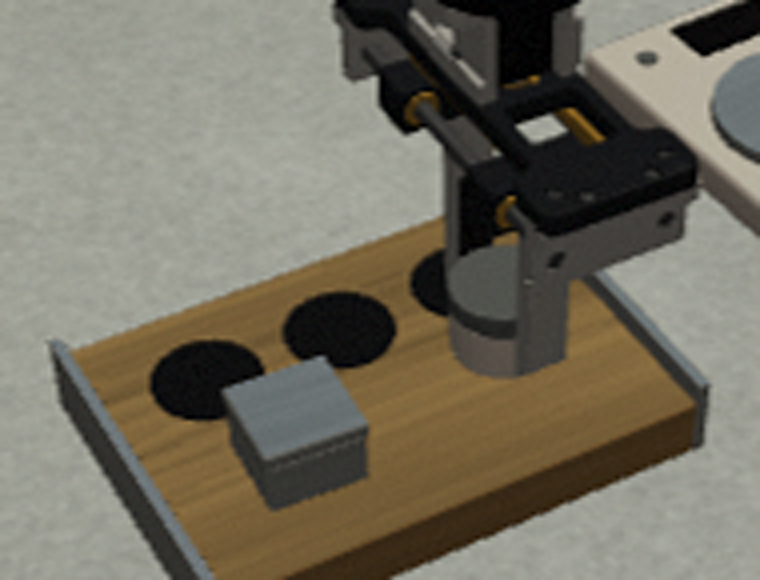

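Gap 49.7 mm: the jar is gripped at the lid, upright. I'll check how well it's centred in y between the fingers.

```bash
python3 - <<'E'
from h import *
for y in (50,55,60):
    P=np.array([proj("scene",[589+25*np.cos(a),y+25*np.sin(a),87]) for a in np.arange(0,6.28,.05)])
    Q=np.array([proj("scene",[588.5+25*np.cos(a),y+25*np.sin(a),66]) for a in np.arange(0,6.28,.05)])
    F=np.array([proj("scene",[614+12,y+d,58]) for d in (-8,8)])
    g=lambda p:(p-[205,130])*4+1.5
    print(y,g(P.min(0)),g(P.max(0)),"before",g(Q.min(0)),g(Q.max(0)),"finger",g(F))
E
```

```text
50 [435.49134021 245.39947215] [552.95676699 323.21589653] before [435.60282774 281.20549419] [551.15868979 359.08859638] finger [[520.36806701 391.713697  ]
 [552.91957877 378.93899671]]
55 [445.7978063  241.74127165] [563.06438781 319.27624441] before [445.74199655 277.54408959] [561.10542065 355.15015164] finger [[530.58039007 387.7059149 ]
 [563.01604284 374.97668296]]
60 [456.06772086 238.09581037] [573.13612752 315.35083762] before [455.84578913 273.89523268] [571.01741358 351.22571294] finger [[540.75629388 383.71242536]
 [573.07670512 371.02841947]]
```

The jar is centred to within 1–2 mm. I'll carry it to the pan at (490, 291).

carry_out:
  series:
    - {"delta_pos": [0,0,20],"turn": [0,0,0],"hand": 0.42}
    - {"delta_pos": [-8,20,25],"turn": [0,0,0],"hand": 0.42}
    - {"delta_pos": [-25,60,25],"turn": [0,0,0],"hand": 0.42}
    - {"delta_pos": [-44,105,25],"turn": [0,0,0],"hand": 0.42}
    - {"delta_pos": [-63,150,25],"turn": [0,0,0],"hand": 0.42}
    - {"delta_pos": [-82,195,25],"turn": [0,0,0],"hand": 0.42}
    - {"delta_pos": [-94,225,25],"turn": [0,0,0],"hand": 0.42}
    - {"delta_pos": [-99,236,25],"turn": [0,0,0],"hand": 0.42}

```text
clock: 24.95
eef_pos: [488.3, 292.9, 80.9]
eef_rot: [-3.141, 0.0, 1.573]
wrist_force: [-0.1, 0.1, -1.0]
finger_gap: 49.5
```

carry_out:
  series:
    - {"delta_pos": [0,0,0],"turn": [0,0,0],"hand": 0.42}
    - {"delta_pos": [0,0,-12],"turn": [0,0,0],"hand": 0.42}
    - {"delta_pos": [0,0,-24],"turn": [0,0,0],"hand": 0.42}
    - {"delta_pos": [0,0,-34],"turn": [0,0,0],"hand": 0.42}
    - {"delta_pos": [0,0,-40],"turn": [0,0,0],"hand": 0.42}
    - {"delta_pos": [0,0,-42],"turn": [0,0,0],"hand": 0.42}
    - {"delta_pos": [0,0,-42],"turn": [0,0,0],"hand": 0.42}

```text
clock: 25.82
eef_pos: [490.1, 291.0, 39.6]
eef_rot: [3.141, -0.0, 1.571]
wrist_force: [0.0, -0.3, -0.5]
finger_gap: 49.8
```

```bash
python3 - <<'E'
from h import *
s=camera("scene")[:,:,::-1];print(read_state()["eef_pos"],read_state()["wrist_force"])
cv2.imwrite("pics/f3.png",cv2.resize(s[90:200,330:470],None,fx=5,fy=5,interpolation=cv2.INTER_CUBIC))
E
```

```text
[490.12674807 291.11349493  39.70504321] [-0.88332071 -0.21032183 -1.30146307]
```

View pics/f3.png

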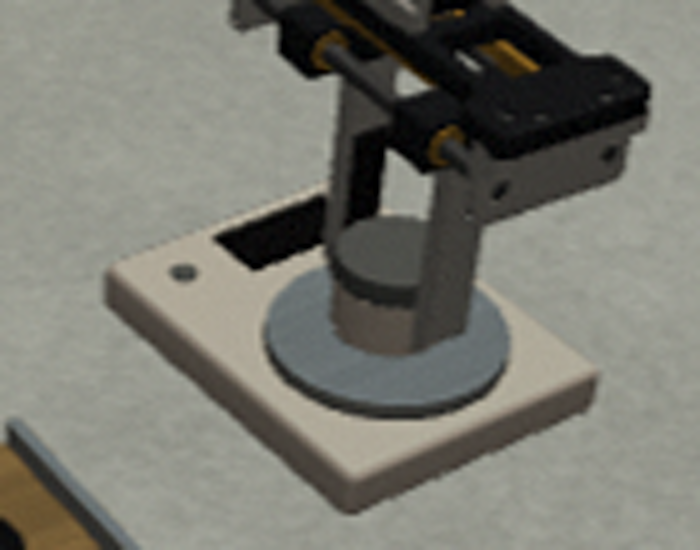

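The jar is over the middle of the pan, about 3 mm up.

carry_out:
  series:
    - {"delta_pos": [0,0,-1.5],"turn": [0,0,0],"hand": 0.42}
    - {"delta_pos": [0,0,-2.5],"turn": [0,0,0],"hand": 0.42}
    - {"delta_pos": [0,0,-3.2],"turn": [0,0,0],"hand": 0.42}
    - {"delta_pos": [0,0,-3.2],"turn": [0,0,0],"hand": 0.42}
    - {"delta_pos": [0,0,-3.2],"turn": [0,0,0],"hand": 0.42}

```text
clock: 26.5
eef_pos: [490.0, 291.1, 36.7]
eef_rot: [3.141, -0.0, 1.571]
wrist_force: [-3.0, -1.4, 6.0]
finger_gap: 49.6
```

carry_out:
  series:
    - {"delta_pos": [0,0,0],"turn": [0,0,0],"hand": 0.55}
    - {"delta_pos": [0,0,0],"turn": [0,0,0],"hand": 0.65}
    - {"delta_pos": [0,0,0],"turn": [0,0,0],"hand": 0.75}
    - {"delta_pos": [0,0,0],"turn": [0,0,0],"hand": 0.75}
    - {"delta_pos": [0,0,20],"turn": [0,0,0],"hand": 0.75}
    - {"delta_pos": [0,0,60],"turn": [0,0,0],"hand": 0.75}
    - {"delta_pos": [0,0,105],"turn": [0,0,0],"hand": 0.75}
    - {"delta_pos": [0,0,140],"turn": [0,0,0],"hand": 0.75}

```text
clock: 27.5
eef_pos: [490.1, 291.1, 178.2]
eef_rot: [3.14, -0.001, 1.571]
wrist_force: [-0.1, 0.6, 0.2]
finger_gap: 70.4
```

carry_out:
  series:
    - {"delta_pos": [-1.5,-20,0],"turn": [0,0,0],"hand": 0.7}
    - {"delta_pos": [-5,-60,0],"turn": [0,0,0],"hand": 0.7}
    - {"delta_pos": [-8,-100,0],"turn": [0,0,0],"hand": 0.7}
    - {"delta_pos": [-11,-140,0],"turn": [0,0,0],"hand": 0.7}
    - {"delta_pos": [-14.5,-180,0],"turn": [0,0,0],"hand": 0.7}
    - {"delta_pos": [-18,-220,0],"turn": [0,0,0],"hand": 0.7}
    - {"delta_pos": [-21,-262,0],"turn": [0,0,0],"hand": 0.7}
    - {"delta_pos": [-24.5,-303,0],"turn": [0,0,0],"hand": 0.7}

```text
clock: 28.5
eef_pos: [464.5, -13.7, 175.3]
eef_rot: [-3.14, -0.0, 1.571]
wrist_force: [-0.1, -0.3, 0.0]
finger_gap: 65.7
```

carry_out:
  series:
    - {"delta_pos": [-3,-40,0],"turn": [0,0,0],"hand": 0.7}
    - {"delta_pos": [-6.5,-80,0],"turn": [0,0,0],"hand": 0.7}
    - {"delta_pos": [-10,-122,0],"turn": [0,0,0],"hand": 0.7}
    - {"delta_pos": [-13,-164,0],"turn": [0,0,0],"hand": 0.7}
    - {"delta_pos": [-16.5,-206,0],"turn": [0,0,0],"hand": 0.7}
    - {"delta_pos": [-20,-246,0],"turn": [0,0,0],"hand": 0.7}
    - {"delta_pos": [-23,-286,0],"turn": [0,0,0],"hand": 0.7}
    - {"delta_pos": [-24.5,-304,0],"turn": [0,0,0],"hand": 0.7}

```text
clock: 29.5
eef_pos: [439.8, -317.5, 175.1]
eef_rot: [-3.14, -0.001, 1.569]
wrist_force: [-0.1, 1.2, 0.2]
finger_gap: 65.8
```

```bash
python3 - <<'E'
from h import *
s=camera("scene")[:,:,::-1];t=camera("top")[:,:,::-1];print(read_state()["eef_pos"])
a=cv2.resize(s[110:200,340:460],None,fx=3,fy=3,interpolation=cv2.INTER_CUBIC)
b=cv2.resize(t[250:340,150:230],None,fx=4.5,fy=4.5,interpolation=cv2.INTER_CUBIC)
c=np.zeros((410,730,3),np.uint8);c[:270,:360]=a;c[:405,365:725]=b
cv2.imwrite("pics/g1.png",c);cv2.imwrite("pics/g2.png",s)
E
```

```text
[ 440.23718572 -316.76555106  175.36847926]
```

View pics/g1.png

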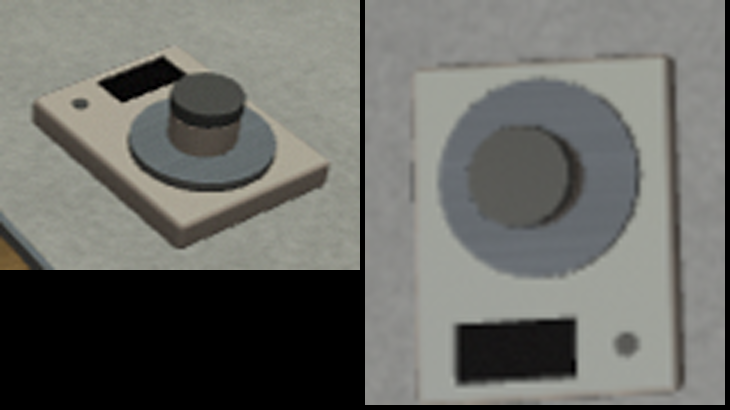

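View pics/g2.png

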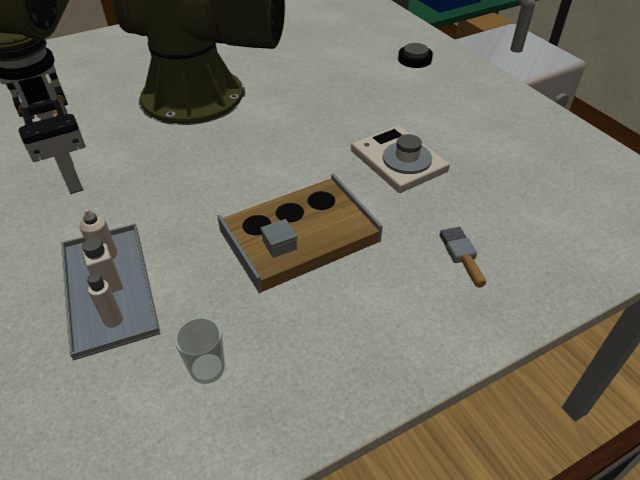

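The jar stands upright on the pan. I'll measure it against the pan in the same picture: lid centre (155,176) and pan centre (174,178) in crop pixels.

```bash
python3 - <<'E'
from h import *
print(ray("top",full((155,176),4.5,(150,250)),66),ray("top",full((174,178),4.5,(150,250)),30))
# scene: lid (207,92)*3 crop ; pan (202,140)
print(ray("scene",full((207,93),3,(340,110)),66),ray("scene",full((202,140.5),3,(340,110)),30))
E
```

```text
[488.13037888 291.77241607  66.        ] [488.58584345 291.77412694  30.        ]
[490.1253983  289.85891048  66.        ] [493.54990959 288.1836541   30.        ]
```

The jar is within 4 mm of the pan centre in both cameras (limit 15 mm). Next, the round bottle goes back.

carry_out:
  series:
    - {"delta_pos": [0,0,-25],"turn": [0,0,0],"hand": 0.7}
    - {"delta_pos": [0,0,-60],"turn": [0,0,0],"hand": 0.7}
    - {"delta_pos": [0,0,-95],"turn": [0,0,0],"hand": 0.65}
    - {"delta_pos": [0,0,-118],"turn": [0,0,0],"hand": 0.65}
    - {"delta_pos": [0,0,-128],"turn": [0,0,0],"hand": 0.65}
    - {"delta_pos": [0,0,-128.5],"turn": [0,0,0],"hand": 0.65}
    - {"delta_pos": [0,0,-128.5],"turn": [0,0,0],"hand": 0.5}
    - {"delta_pos": [0,0,-128.5],"turn": [0,0,0],"hand": 0.4}

```text
clock: 30.6
eef_pos: [441.3, -316.2, 48.6]
eef_rot: [3.141, 0.001, 1.571]
wrist_force: [-0.8, -0.6, 0.6]
finger_gap: 44.3
```

carry_out:
  series:
    - {"delta_pos": [0,0,0],"turn": [0,0,0],"hand": 0.33}
    - {"delta_pos": [0,0,0],"turn": [0,0,0],"hand": 0.33}
    - {"delta_pos": [0,0,0],"turn": [0,0,0],"hand": 0.33}
    - {"delta_pos": [0,0,10],"turn": [0,0,0],"hand": 0.33}
    - {"delta_pos": [0,0,35],"turn": [0,0,0],"hand": 0.33}
    - {"delta_pos": [0,0,65],"turn": [0,0,0],"hand": 0.33}
    - {"delta_pos": [0,0,80],"turn": [0,0,0],"hand": 0.33}

```text
clock: 31.48
eef_pos: [441.3, -316.2, 129.5]
eef_rot: [3.14, 0.001, 1.571]
wrist_force: [-0.0, -0.0, -1.4]
finger_gap: 41.6
```

carry_out:
  series:
    - {"delta_pos": [4,18,0],"turn": [0,0,0],"hand": 0.33}
    - {"delta_pos": [14,66,0],"turn": [0,0,0],"hand": 0.33}
    - {"delta_pos": [27,122,0],"turn": [0,0,0],"hand": 0.33}
    - {"delta_pos": [39,180,0],"turn": [0,0,0],"hand": 0.33}
    - {"delta_pos": [52,238,0],"turn": [0,0,0],"hand": 0.33}
    - {"delta_pos": [64,295,0],"turn": [0,0,0],"hand": 0.33}
    - {"delta_pos": [76,350,0],"turn": [0,0,0],"hand": 0.33}
    - {"delta_pos": [84.5,388.5,0],"turn": [0,0,0],"hand": 0.33}

```text
clock: 32.48
eef_pos: [524.5, 75.7, 126.4]
eef_rot: [-3.139, -0.0, 1.573]
wrist_force: [0.1, -0.4, -0.8]
finger_gap: 41.7
```

carry_out:
  series:
    - {"delta_pos": [0,0,0],"turn": [0,0,0],"hand": 0.33}
    - {"delta_pos": [0,0,-12],"turn": [0,0,0],"hand": 0.33}
    - {"delta_pos": [0,0,-28],"turn": [0,0,0],"hand": 0.33}
    - {"delta_pos": [0,0,-42],"turn": [0,0,0],"hand": 0.33}
    - {"delta_pos": [0,0,-49],"turn": [0,0,0],"hand": 0.33}
    - {"delta_pos": [0,0,-51],"turn": [0,0,0],"hand": 0.33}
    - {"delta_pos": [0,0,-51],"turn": [0,0,0],"hand": 0.33}

```text
clock: 33.35
eef_pos: [525.6, 72.5, 76.9]
eef_rot: [3.141, -0.0, 1.571]
wrist_force: [-0.5, 0.5, -0.4]
finger_gap: 41.8
```

```bash
python3 - <<'E'
from h import *
s=camera("scene")[:,:,::-1];print(read_state()["eef_pos"],read_state()["wrist_force"])
cv2.imwrite("pics/h1.png",cv2.resize(s[130:275,205:395],None,fx=4,fy=4,interpolation=cv2.INTER_CUBIC))
E
```

```text
[525.6861114   72.51758955  77.10998915] [ 0.10755272 -0.44264957 -0.94472277]
```

View pics/h1.png

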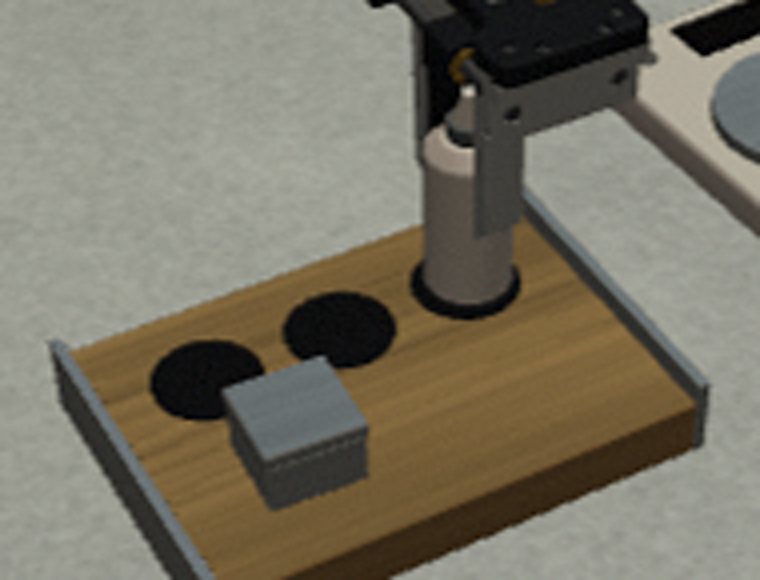

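The round bottle hangs upright over its pad, about 3 mm up. I'll lower and release it.

carry_out:
  series:
    - {"delta_pos": [0,0,-1.5],"turn": [0,0,0],"hand": 0.33}
    - {"delta_pos": [0,0,-2.5],"turn": [0,0,0],"hand": 0.33}
    - {"delta_pos": [0,0,-3.1],"turn": [0,0,0],"hand": 0.33}
    - {"delta_pos": [0,0,-3.1],"turn": [0,0,0],"hand": 0.33}
    - {"delta_pos": [0,0,-3.1],"turn": [0,0,0],"hand": 0.33}

```text
clock: 34.02
eef_pos: [525.6, 72.6, 74.4]
eef_rot: [3.141, -0.0, 1.571]
wrist_force: [-4.2, -0.4, 8.1]
finger_gap: 42.1
```

carry_out:
  series:
    - {"delta_pos": [0,0,0],"turn": [0,0,0],"hand": 0.45}
    - {"delta_pos": [0,0,0],"turn": [0,0,0],"hand": 0.55}
    - {"delta_pos": [0,0,0],"turn": [0,0,0],"hand": 0.65}
    - {"delta_pos": [0,0,0],"turn": [0,0,0],"hand": 0.65}
    - {"delta_pos": [0,0,20],"turn": [0,0,0],"hand": 0.65}
    - {"delta_pos": [0,0,50],"turn": [0,0,0],"hand": 0.65}
    - {"delta_pos": [0,0,85],"turn": [0,0,0],"hand": 0.65}
    - {"delta_pos": [0,0,104],"turn": [0,0,0],"hand": 0.65}

```text
clock: 35.02
eef_pos: [525.9, 72.5, 179.4]
eef_rot: [3.14, -0.0, 1.571]
wrist_force: [-0.2, 0.6, 0.1]
finger_gap: 61.2
```

carry_out:
  series:
    - {"delta_pos": [-0.5,-25,0],"turn": [0,0,0],"hand": 0.65}
    - {"delta_pos": [-2,-82,0],"turn": [0,0,0],"hand": 0.65}
    - {"delta_pos": [-4,-142,0],"turn": [0,0,0],"hand": 0.65}
    - {"delta_pos": [-5.5,-202,0],"turn": [0,0,0],"hand": 0.65}
    - {"delta_pos": [-7,-262,0],"turn": [0,0,0],"hand": 0.65}
    - {"delta_pos": [-8.5,-322,0],"turn": [0,0,0],"hand": 0.65}
    - {"delta_pos": [-10,-375,0],"turn": [0,0,0],"hand": 0.65}
    - {"delta_pos": [-10.5,-398.5,0],"turn": [0,0,0],"hand": 0.65}

```text
clock: 36.02
eef_pos: [514.2, -328.6, 177.2]
eef_rot: [-3.141, -0.0, 1.568]
wrist_force: [-0.3, 0.4, 0.4]
finger_gap: 61.1
```

```bash
python3 - <<'E'
from h import *
s=camera("scene")[:,:,::-1];print(read_state()["eef_pos"],read_state()["wrist_force"])
cv2.imwrite("pics/h2.png",s)
E
```

```text
[ 514.06851156 -330.0251889   177.09302561] [ 0.54929812 -2.08073282 -0.2316933 ]
```

View pics/h2.png

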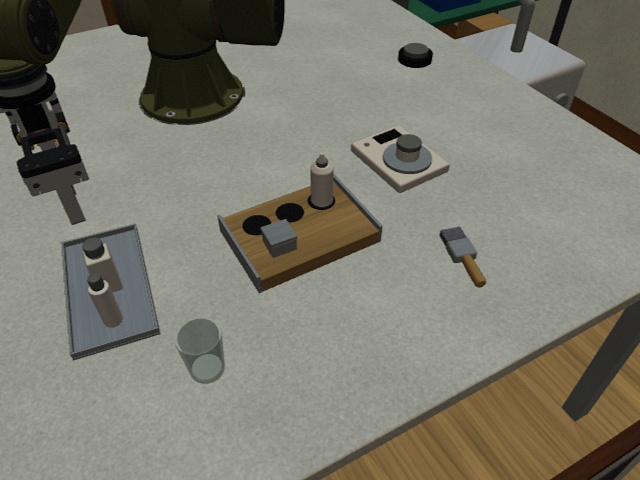

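The round bottle stands upright on its pad and the others are still in place. Now the square bottle.

carry_out:
  series:
    - {"delta_pos": [0,0,-20],"turn": [0,0,0],"hand": 0.65}
    - {"delta_pos": [0,0,-55],"turn": [0,0,0],"hand": 0.65}
    - {"delta_pos": [0,0,-90],"turn": [0,0,0],"hand": 0.65}
    - {"delta_pos": [0,0,-116],"turn": [0,0,0],"hand": 0.65}
    - {"delta_pos": [0,0,-128],"turn": [0,0,0],"hand": 0.6}
    - {"delta_pos": [0,0,-129.5],"turn": [0,0,0],"hand": 0.6}
    - {"delta_pos": [0,0,-129.5],"turn": [0,0,0],"hand": 0.48}
    - {"delta_pos": [0,0,-129.5],"turn": [0,0,0],"hand": 0.38}

```text
clock: 37.08
eef_pos: [515.4, -326.2, 49.2]
eef_rot: [3.14, 0.001, 1.571]
wrist_force: [-0.2, -0.6, -0.8]
finger_gap: 39.8
```

carry_out:
  series:
    - {"delta_pos": [0,0,0],"turn": [0,0,0],"hand": 0.3}
    - {"delta_pos": [0,0,0],"turn": [0,0,0],"hand": 0.3}
    - {"delta_pos": [0,0,0],"turn": [0,0,0],"hand": 0.3}
    - {"delta_pos": [0,0,10],"turn": [0,0,0],"hand": 0.3}
    - {"delta_pos": [0,0,35],"turn": [0,0,0],"hand": 0.3}
    - {"delta_pos": [0,0,65],"turn": [0,0,0],"hand": 0.3}
    - {"delta_pos": [0,0,80],"turn": [0,0,0],"hand": 0.3}

```text
clock: 37.95
eef_pos: [515.3, -326.2, 130.0]
eef_rot: [3.14, 0.001, 1.571]
wrist_force: [-0.5, 0.9, -1.7]
finger_gap: 38.6
```

carry_out:
  series:
    - {"delta_pos": [0,15,0],"turn": [0,0,0],"hand": 0.3}
    - {"delta_pos": [2,60,0],"turn": [0,0,0],"hand": 0.3}
    - {"delta_pos": [4,110,0],"turn": [0,0,0],"hand": 0.3}
    - {"delta_pos": [6,160,0],"turn": [0,0,0],"hand": 0.3}
    - {"delta_pos": [8,210,0],"turn": [0,0,0],"hand": 0.3}
    - {"delta_pos": [10,260,0],"turn": [0,0,0],"hand": 0.3}
    - {"delta_pos": [11,305,0],"turn": [0,0,0],"hand": 0.3}
    - {"delta_pos": [12,332.5,0],"turn": [0,0,0],"hand": 0.3}

```text
clock: 38.95
eef_pos: [525.7, 9.2, 126.8]
eef_rot: [-3.14, -0.0, 1.573]
wrist_force: [1.3, -0.4, -1.3]
finger_gap: 38.3
```

carry_out:
  series:
    - {"delta_pos": [0,0,0],"turn": [0,0,0],"hand": 0.3}
    - {"delta_pos": [0,0,-12],"turn": [0,0,0],"hand": 0.3}
    - {"delta_pos": [0,0,-28],"turn": [0,0,0],"hand": 0.3}
    - {"delta_pos": [0,0,-42],"turn": [0,0,0],"hand": 0.3}
    - {"delta_pos": [0,0,-49],"turn": [0,0,0],"hand": 0.3}
    - {"delta_pos": [0,0,-51],"turn": [0,0,0],"hand": 0.3}
    - {"delta_pos": [0,0,-51],"turn": [0,0,0],"hand": 0.3}

```text
clock: 39.83
eef_pos: [527.1, 6.5, 77.3]
eef_rot: [3.141, 0.0, 1.571]
wrist_force: [0.1, 0.3, -1.7]
finger_gap: 38.4
```

```bash
python3 - <<'E'
from h import *
s=camera("scene")[:,:,::-1];print(read_state()["eef_pos"],read_state()["wrist_force"])
cv2.imwrite("pics/h3.png",cv2.resize(s[130:275,205:395],None,fx=4,fy=4,interpolation=cv2.INTER_CUBIC))
E
```

```text
[527.2130408    6.46647591  77.51287914] [-0.20794393 -0.01652406 -1.32490573]
```

View pics/h3.png

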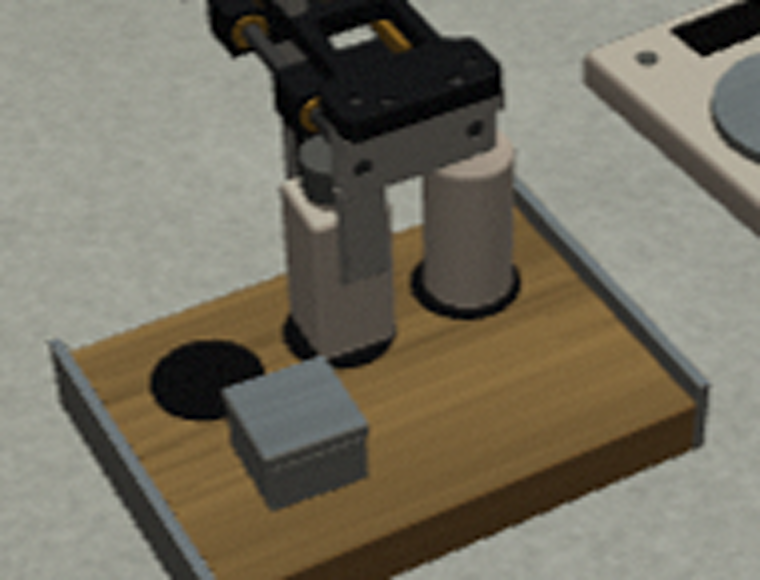

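The square bottle is upright over the middle pad, clear of the round one.

carry_out:
  series:
    - {"delta_pos": [0,0,-1.5],"turn": [0,0,0],"hand": 0.3}
    - {"delta_pos": [0,0,-2.3],"turn": [0,0,0],"hand": 0.3}
    - {"delta_pos": [0,0,-2.8],"turn": [0,0,0],"hand": 0.3}
    - {"delta_pos": [0,0,-2.8],"turn": [0,0,0],"hand": 0.3}
    - {"delta_pos": [0,0,-2.8],"turn": [0,0,0],"hand": 0.3}

```text
clock: 40.5
eef_pos: [527.1, 6.5, 75.0]
eef_rot: [3.141, 0.0, 1.571]
wrist_force: [-3.7, 0.2, 6.4]
finger_gap: 38.7
```

carry_out:
  series:
    - {"delta_pos": [0,0,0],"turn": [0,0,0],"hand": 0.42}
    - {"delta_pos": [0,0,0],"turn": [0,0,0],"hand": 0.52}
    - {"delta_pos": [0,0,0],"turn": [0,0,0],"hand": 0.62}
    - {"delta_pos": [0,0,0],"turn": [0,0,0],"hand": 0.62}
    - {"delta_pos": [0,0,20],"turn": [0,0,0],"hand": 0.62}
    - {"delta_pos": [0,0,50],"turn": [0,0,0],"hand": 0.62}
    - {"delta_pos": [0,0,85],"turn": [0,0,0],"hand": 0.62}
    - {"delta_pos": [0,0,104],"turn": [0,0,0],"hand": 0.62}

```text
clock: 41.5
eef_pos: [527.4, 6.5, 180.2]
eef_rot: [3.14, 0.0, 1.571]
wrist_force: [0.2, 0.3, -0.4]
finger_gap: 58.6
```

carry_out:
  series:
    - {"delta_pos": [5,-25,0],"turn": [0,0,0],"hand": 0.6}
    - {"delta_pos": [14,-75,0],"turn": [0,0,0],"hand": 0.6}
    - {"delta_pos": [24,-130,0],"turn": [0,0,0],"hand": 0.6}
    - {"delta_pos": [34,-185,0],"turn": [0,0,0],"hand": 0.6}
    - {"delta_pos": [44,-240,0],"turn": [0,0,0],"hand": 0.6}
    - {"delta_pos": [54,-295,0],"turn": [0,0,0],"hand": 0.6}
    - {"delta_pos": [60,-330,0],"turn": [0,0,0],"hand": 0.6}
    - {"delta_pos": [62,-342.5,0],"turn": [0,0,0],"hand": 0.6}

```text
clock: 42.5
eef_pos: [588.7, -337.6, 177.6]
eef_rot: [-3.141, -0.0, 1.569]
wrist_force: [0.4, 0.5, -0.2]
finger_gap: 56.4
```

```bash
python3 - <<'E'
from h import *
s=camera("scene")[:,:,::-1];print(read_state()["eef_pos"],read_state()["wrist_force"])
cv2.imwrite("pics/h4.png",s)
E
```

```text
[ 588.71229751 -337.7350364   177.66528784] [ 0.68839052 -0.44215555  0.50695794]
```

View pics/h4.png

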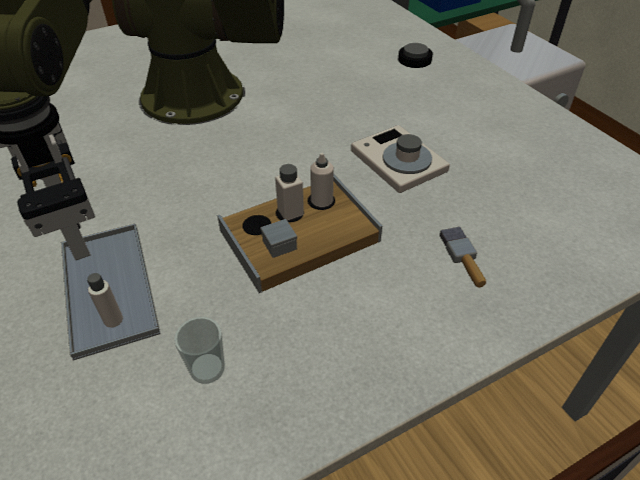

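The square bottle is back and upright. The slim one is last.

carry_out:
  series:
    - {"delta_pos": [0,0,-20],"turn": [0,0,0],"hand": 0.6}
    - {"delta_pos": [0,0,-55],"turn": [0,0,0],"hand": 0.6}
    - {"delta_pos": [0,0,-90],"turn": [0,0,0],"hand": 0.6}
    - {"delta_pos": [0,0,-116],"turn": [0,0,0],"hand": 0.6}
    - {"delta_pos": [0,0,-127],"turn": [0,0,0],"hand": 0.55}
    - {"delta_pos": [0,0,-129],"turn": [0,0,0],"hand": 0.5}
    - {"delta_pos": [0,0,-129],"turn": [0,0,0],"hand": 0.4}
    - {"delta_pos": [0,0,-129],"turn": [0,0,0],"hand": 0.3}
  squeeze: 12

```text
clock: 43.55
eef_pos: [589.4, -336.2, 50.4]
eef_rot: [3.14, 0.001, 1.571]
wrist_force: [-0.4, -0.2, 0.5]
finger_gap: 31.1
```

carry_out:
  series:
    - {"delta_pos": [0,0,0],"turn": [0,0,0],"hand": 0.22}
    - {"delta_pos": [0,0,0],"turn": [0,0,0],"hand": 0.2}
    - {"delta_pos": [0,0,0],"turn": [0,0,0],"hand": 0.2}
    - {"delta_pos": [0,0,0],"turn": [0,0,0],"hand": 0.2}
    - {"delta_pos": [0,0,10],"turn": [0,0,0],"hand": 0.2}
    - {"delta_pos": [0,0,35],"turn": [0,0,0],"hand": 0.2}
    - {"delta_pos": [0,0,65],"turn": [0,0,0],"hand": 0.2}
    - {"delta_pos": [0,0,80],"turn": [0,0,0],"hand": 0.2}

```text
clock: 44.55
eef_pos: [589.3, -336.2, 131.4]
eef_rot: [3.14, 0.001, 1.571]
wrist_force: [-0.4, -0.6, -0.5]
finger_gap: 29.6
```

carry_out:
  series:
    - {"delta_pos": [-3,15,0],"turn": [0,0,0],"hand": 0.2}
    - {"delta_pos": [-12,55,0],"turn": [0,0,0],"hand": 0.2}
    - {"delta_pos": [-22,98,0],"turn": [0,0,0],"hand": 0.2}
    - {"delta_pos": [-31,141,0],"turn": [0,0,0],"hand": 0.2}
    - {"delta_pos": [-40,184,0],"turn": [0,0,0],"hand": 0.2}
    - {"delta_pos": [-50,226,0],"turn": [0,0,0],"hand": 0.2}
    - {"delta_pos": [-58,262,0],"turn": [0,0,0],"hand": 0.2}
    - {"delta_pos": [-61,276,0],"turn": [0,0,0],"hand": 0.2}

```text
clock: 45.55
eef_pos: [526.7, -57.8, 128.4]
eef_rot: [-3.14, -0.0, 1.573]
wrist_force: [0.5, -0.5, -0.6]
finger_gap: 29.4
```

carry_out:
  series:
    - {"delta_pos": [0,0,0],"turn": [0,0,0],"hand": 0.2}
    - {"delta_pos": [0,0,-12],"turn": [0,0,0],"hand": 0.2}
    - {"delta_pos": [0,0,-28],"turn": [0,0,0],"hand": 0.2}
    - {"delta_pos": [0,0,-42],"turn": [0,0,0],"hand": 0.2}
    - {"delta_pos": [0,0,-49],"turn": [0,0,0],"hand": 0.2}
    - {"delta_pos": [0,0,-51],"turn": [0,0,0],"hand": 0.2}
    - {"delta_pos": [0,0,-51],"turn": [0,0,0],"hand": 0.2}

```text
clock: 46.42
eef_pos: [528.1, -60.0, 78.5]
eef_rot: [3.141, 0.0, 1.571]
wrist_force: [-0.7, 0.6, -0.3]
finger_gap: 29.8
```

```bash
python3 - <<'E'
from h import *
s=camera("scene")[:,:,::-1];print(read_state()["eef_pos"],read_state()["wrist_force"])
cv2.imwrite("pics/h5.png",cv2.resize(s[130:275,205:395],None,fx=4,fy=4,interpolation=cv2.INTER_CUBIC))
E
```

```text
[528.20432889 -60.00545287  78.71102656] [ 0.93153669 -0.60335062 -0.84557873]
```

View pics/h5.png

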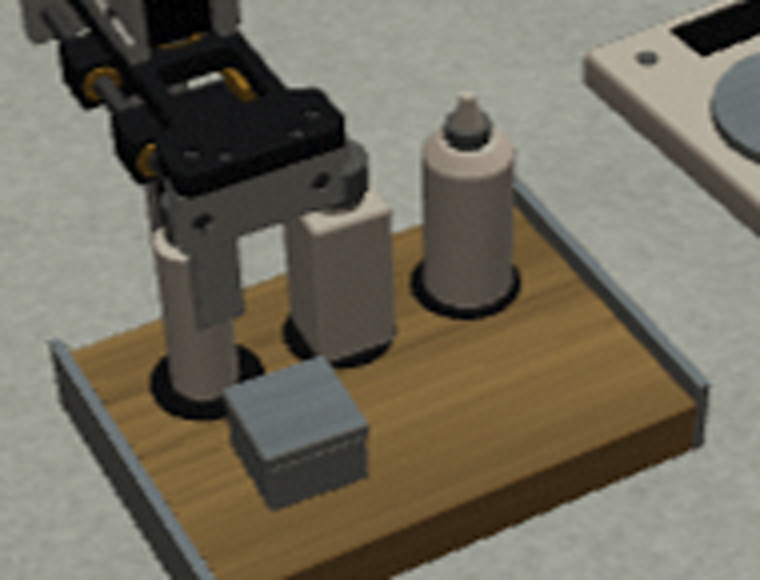

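The slim bottle is upright over its pad, about 2.5 mm up. I'll set it down, release it and retreat.

carry_out:
  series:
    - {"delta_pos": [0,0,-1.4],"turn": [0,0,0],"hand": 0.2}
    - {"delta_pos": [0,0,-2.2],"turn": [0,0,0],"hand": 0.2}
    - {"delta_pos": [0,0,-2.7],"turn": [0,0,0],"hand": 0.2}
    - {"delta_pos": [0,0,-2.7],"turn": [0,0,0],"hand": 0.2}
    - {"delta_pos": [0,0,-2.7],"turn": [0,0,0],"hand": 0.2}

```text
clock: 47.1
eef_pos: [528.1, -60.0, 76.3]
eef_rot: [3.141, 0.0, 1.571]
wrist_force: [-2.5, 0.3, 6.0]
finger_gap: 29.5
```

carry_out:
  series:
    - {"delta_pos": [0,0,0],"turn": [0,0,0],"hand": 0.35}
    - {"delta_pos": [0,0,0],"turn": [0,0,0],"hand": 0.48}
    - {"delta_pos": [0,0,0],"turn": [0,0,0],"hand": 0.6}
    - {"delta_pos": [0,0,0],"turn": [0,0,0],"hand": 0.6}
    - {"delta_pos": [0,0,20],"turn": [0,0,0],"hand": 0.6}
    - {"delta_pos": [0,0,50],"turn": [0,0,0],"hand": 0.6}
    - {"delta_pos": [0,0,90],"turn": [0,0,0],"hand": 0.6}
    - {"delta_pos": [0,0,120],"turn": [0,0,0],"hand": 0.6}

```text
clock: 48.1
eef_pos: [528.1, -60.0, 197.3]
eef_rot: [3.141, 0.0, 1.571]
wrist_force: [-0.2, 0.3, 0.2]
finger_gap: 56.8
```

carry_out:
  series:
    - {"delta_pos": [-5,-20,0],"turn": [0,0,0],"hand": 0.6}
    - {"delta_pos": [-15,-60,0],"turn": [0,0,0],"hand": 0.6}
    - {"delta_pos": [-25,-100,0],"turn": [0,0,0],"hand": 0.6}
    - {"delta_pos": [-35,-145,0],"turn": [0,0,0],"hand": 0.6}
    - {"delta_pos": [-45,-190,0],"turn": [0,0,0],"hand": 0.6}
    - {"delta_pos": [-55,-225,0],"turn": [0,0,0],"hand": 0.6}
    - {"delta_pos": [-60,-240,0],"turn": [0,0,0],"hand": 0.6}
    - {"delta_pos": [-60,-240,0],"turn": [0,0,0],"hand": 0.6}

```text
clock: 49.1
eef_pos: [467.8, -300.1, 195.5]
eef_rot: [-3.141, -0.0, 1.57]
wrist_force: [-0.1, -0.3, 0.3]
finger_gap: 56.3
```

```bash
python3 - <<'E'
from h import *
s=camera("scene")[:,:,::-1];t=camera("top")[:,:,::-1];print(read_state()["clock"],read_state()["eef_pos"])
cv2.imwrite("pics/i1.png",s);cv2.imwrite("pics/i0.png",t)
o=cv2.imread("pics/top0.png")
r=lambda a:cv2.resize(a[220:310,255:375],None,fx=3.3,fy=3.3,interpolation=cv2.INTER_CUBIC)
cv2.imwrite("pics/i2.png",cv2.hconcat([r(o),r(t)]))
E
```

```text
49.2 [ 468.3246388  -299.02068542  195.64591331]
```

View pics/i1.png

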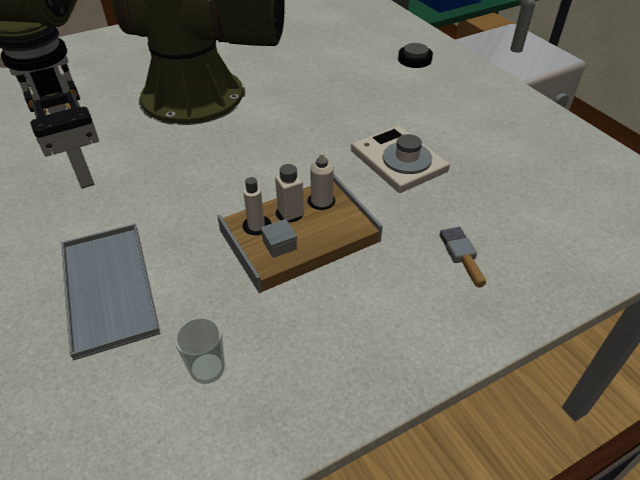

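View pics/i2.png

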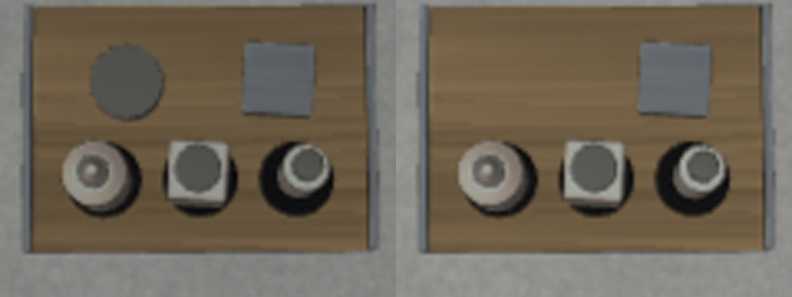

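Start and end views of the stand match to within about 1 px (roughly 2 mm) for all three bottles. The tin, tumbler and brush are unmoved, the jar is on the pan and the arm is clear, so I'm handing in.

```bash
python3 -c "
from cell import *
print(sign_off())"
```

```text
the job is handed in; nothing more can be done
None
```

I moved the slim, square and round bottles onto the tray, put the jar in the middle of the scale's pan, and set each bottle back on its own pad. I handed the job in at about 49 s of the 144 s allowed. `sign_off` gives no verdict, so success rests on the checks below.

- **Jar:** it stands upright within about 4 mm of the pan centre in both cameras (limit 15 mm).
- **Bottles:** comparing the top view before and after, each is upright and within about 2 mm of where it started (limit 15 mm).
- **Bystanders:** the tin, tumbler and brush look unmoved in the last pictures.
- **Forces and clearance:** readings at the end of each move stayed below about 10 N at the wrist. The gripper ended well clear of everything.

No check failed. The two cameras disagreed with each other by about 3–5 mm throughout, so I aimed between their estimates.

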